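Fill the bushing feeder of the welding bench

ROBOT

A 7-joint arm with a two-finger parallel gripper is mounted at the origin on the work surface. World frame = base frame: x ahead of the robot, y to its left, z up, the work surface at z = 0. Lengths are in m, angles in rad, forces in N, time in s.
With the tool pointing down it reaches from about 0.425 to 0.925 m from the base axis. Payload 6.8 kg.
Tool frame: the origin (TCP) lies midway between the tips of the shut fingers; the grasp point (between the pads) lies 19 mm behind it; z points along the fingers, y is the direction in which the jaws open and shut (so a half turn about z gives the same grasp; the last joint's range is limited). The gripper opens to 85 mm and grips with 20 to 120 N. Pads are 22 mm wide; open, the fingers measure 114 mm over their backs; the gripper's body (76 mm by 85 mm) begins 54 mm behind the grasp point. The pads swing forward as they close: fully open they stand 13 mm farther back than shut.
Start: joints at [-1.34, 0.477, 0.022, 1.555, -0.011, 1.109, -0.083], TCP at [0.224, 0.637, 0.231] pointing down, gripper open.
Joint ranges: [-2.96, 2.96], [-0.34, 2.1], [-1.41, 1.46], [0.24, 2.44], [-1.37, 4.51], [0.17, 1.92], [-2.96, 2.96]. Speed limits (rad/s): [2.39, 2.39, 3.14, 3.14, 3.14, 3.14, 3.14].

INTERFACE

Orientations are given as a unit quaternion [w, x, y, z].
In Python, from station import readout, eyes, ticket gives the robot as it stands. The module is installed in compiled form; this text tells all that it offers.
- The arm moves only by the shell command python3 -m crank 'ROWS' [FORCE]. ROWS is JSON, a list of rows, each an object of numbers: "jaw": the opening in per cent of the stroke, from 0 (shut) to 100 (fully open); "x", "y", "z": the shift along the tool's x, y, z in mm; "ax", "ay", "az": the turn, a rotation vector about the tool's x, y, z in degrees. In form: [{"jaw": .., "x": .., "y": .., "z": .., "ax": .., "ay": .., "az": ..}, ...]. A call has 1 to 12 rows; each row shifts and turns the commanded pose from where the row before left it, along the tool's axes as they then stand; what a row does not reach is not made up. A row lasts 1/8 s, in which the tool goes at most 62.5 mm and 10.7 degrees, less where a joint would pass 70% of its speed; a pose out of reach is approached as far as the arm can. A call with a gripper value outside its range is refused whole. The fingers move at their own pace and stop on an object; FORCE is the grip in N (left out, the last holds). Time passes only in rows, so rows that do not move let the fingers close. It gives the time, the measured TCP pose, the force and the opening at its end, in the units of the state.
- readout.get_obs(): the state, without advancing time (a new reading comes with each control period).
- eyes.read_camera(name): name is "scene" or "side" or "wrist"; returns (picture, depth): 400x640x3 uint8, red, green, blue; 400x640 float32, m along the optical axis (not along the pixel's ray), 0 where there is no reading.
- eyes.calibration(name): a dict with "fx", "fy", "cx", "cy" (pixels), "k1" (the pictures are not rectified: a ray, as slopes to the right and down, at radius r is drawn at 1 + k1 r^2 times it, then the intrinsics apply), "R" (3x3) and "t" (3): a world point X has camera coordinates R X + t. Camera axes: x right, y down, z forward; pixel columns grow to the right and rows downward; lengths in m; the calibration is good to about 2 mm. A picture is of the moment at which its call begins: read the wrist's pose just before it. calibration takes no time and is no camera call; for the wrist camera it gives the pose at the moment of the call.
- ticket.hand_in(): hands the job in, once; it reports no verdict.
The state is a dict: "t": time; "q": joint angles; "joint_vel": joint speeds; "joint_torque": joint torques, N m; "eef_pos": TCP position; "tool_rot": TCP orientation; "contact_force": force on the tool from outside, world axes, zero at the start; "torque": the same for the moment, N m; "gripper_width": opening from 0.0 (shut) to 1.0 (fully open).
Only numpy, scipy, OpenCV 4.12 (cv2) and the standard library are available. Lean on these libraries where they do the work, as an engineer would, in place of code of your own. Each camera call takes 0.05 s, during which the arm holds its last target. There are 200 camera calls.

TASK

Get the bushing feeder ready for the next welding batch: press its raised stop fully down across the foot of the chute before anything is pushed down to it, and load every black bushing from the bench, standing flat, into the open upper part of the chute. Take the push stick out of its holder and with it push the bushings down the chute, under the guide rails, until the first rests against the stop and the others are packed behind it without gaps. Put the stick back upright in its holder, right down, and leave the tape roll, pen and electrode where they are.

Things in the scene. Friction and masses are not known exactly. Their poses are not given: they have to be found in the camera images.
- chute: Aluminium channel of the feeder, fixed, sloping 12 deg. Origin: on its floor, mid-width, at the stop's uphill face; x = uphill along the floor, y = across, z = square to the floor. Floor from x = -50 mm (end wall) to 365 mm (open top end), 37 mm wide; side walls 4 mm thick, 8 mm high. Floor is 43 mm above the bench at the origin, 119 mm at the top. Bushings do not slide by themselves.
- rails (a point): Uphill end of the guide rails, mid-slot (chute x = 155 mm, z = 42 mm). The rails, two 5 mm steel rods from here down to the stop, run over the channel, underside 29 mm above the floor, with a free slot 16 mm wide between them (chute y = -8 to 8 mm) for the stick; the last 18 mm flare up to 45 mm. Their brackets reach y = +-26 mm, z = 36 mm. Five packed bushings fill x = 0 to 160 mm.
- loading (a point): Middle of the open loading part on the channel floor (chute x = 260 mm); it is open on top from x = 160 to 365 mm, room for all five bushings. The stand's base plate on the bench is 360 x 90 mm. A small air cylinder sits outside the wall at chute x = 34 mm, y = -26 to -66 mm, 26 mm high.
- stop (a joint): Travel in m of the escapement stop, a 35 mm wide steel blade across the channel on a stem with a black knob: 0 = fully down (blade 2 mm above the floor, across the channel), 0.034 = fully raised. It slides along the chute's z, takes about 3 N, and stays where it is left.
- stop_knob (a point): Centre of the top face of the stop's black knob (30 mm diameter, 14 mm thick); 120 mm above the channel floor when the stop is down, over chute x = -5 mm. The bridge that guides the stem is 76 mm high, 61 mm wide (y), at chute x = -12 to 2 mm. Press it along the chute's -z.
- holder: Upright grey holder, fixed on the bench: block 48 mm square, 95 mm high on a 90 mm square foot 6 mm thick, with an open-topped bore 22 mm square, 89 mm deep. Origin: centre of its underside; z up.
- stick: Push stick, 144 mm long, 70 g: steel rod 10 mm diameter and 88 mm long, then a round wooden handle 28 mm diameter and 56 mm long. Origin: the free end of the rod; z = along the stick to the handle. In the holder its shoulder rests on the holder's top: rod end 7 mm, handle 95 to 151 mm above the bench; it may lean a little.
- bushing0: Black plastic bushing, a plain cylinder 32 mm diameter, 26 mm high, 30 g, both ends alike; stands upright on the bench at the start. Origin: centre of its underside; z = its axis. Absent (None) in some starts.
- bushing1: Black plastic bushing, a plain cylinder 32 mm diameter, 26 mm high, 30 g, both ends alike; stands upright on the bench at the start. Origin: centre of its underside; z = its axis. Absent (None) in some starts.
- bushing2: Black plastic bushing, a plain cylinder 32 mm diameter, 26 mm high, 30 g, both ends alike; stands upright on the bench at the start. Origin: centre of its underside; z = its axis. Absent (None) in some starts.
- bushing3: Black plastic bushing, a plain cylinder 32 mm diameter, 26 mm high, 30 g, both ends alike; stands upright on the bench at the start. Origin: centre of its underside; z = its axis. Absent (None) in some starts.
- bushing4: Black plastic bushing, a plain cylinder 32 mm diameter, 26 mm high, 30 g, both ends alike; stands upright on the bench at the start. Origin: centre of its underside; z = its axis. Absent (None) in some starts.
- tape: Roll of tan tape lying flat, 96 mm diameter, 25 mm high. Bystander. Origin: centre of its underside.
- pen: Black marker pen lying on the bench, 135 mm long, 15 mm thick, along its x. Bystander. Origin: mid-length, underside.
- electrode: Aluminium welding electrode, 100 x 50 x 36 mm, long along its x. Bystander. Origin: centre of its underside.
There are look-alikes about, which are no part of the job. What is meant by the stick is not blue, and is the smaller of those in its own colour.

How it is judged:
By the outcome, as a careful person would: the job done as asked, in the order asked, and still so for the second after the job is handed in, with the robot touching nothing.
Of bushing0, bushing1, bushing2, bushing3, bushing4 only 3 to 5 are there at a start; the rules pass over those that are not, and their reading is None.
At some moment in a run one of bushing0, bushing1, bushing2, bushing3, bushing4 may be knocked a few centimetres aside while the robot is not near it.
It also fails if it takes over 210 s, if anything falls off the work surface, if the arm or the gripper's body presses on something with over 40 N, if the wrist force passes 120 N, or if a joint passes its speed limit or range.

## Working session

There is one attempt and no reset: what is moved stays moved. The work goes in short steps, Python scripts to look and compute and a shell command to move; the robot and the scene stay as the last step left them, time stands still between calls to the robot, and variables do not carry over. Pictures are saved under pics/ and viewed, about 12 in all and at most 16, crops included, and the job is handed in when it is done.

```bash
mkdir -p pics; cat > h.py <<'E'
import numpy as np, cv2
from station import readout, eyes, ticket
from scipy.spatial.transform import Rotation as Ro
def cam(n):
    c=eyes.calibration(n); im,d=eyes.read_camera(n); return im.copy(),d,c
def save(n,im): cv2.imwrite('pics/'+n,im[:,:,::-1])
def rays(c,uv):
    uv=np.atleast_2d(np.float64(uv)); a=(uv-[c['cx'],c['cy']])/[c['fx'],c['fy']]
    s=a.copy()
    for _ in range(20): s=a/(1+c['k1']*(s**2).sum(1,keepdims=True))
    return np.c_[s,np.ones(len(s))]
def deproj(c,uv,z):
    return (rays(c,uv)*np.atleast_1d(z)[:,None]-np.array(c['t']))@np.array(c['R'])
def plane(c,uv,h):
    R=np.array(c['R']);o=-R.T@np.array(c['t']); d=rays(c,uv)@R
    return o+d*((h-o[2])/d[:,2])[:,None]
def proj(c,X):
    p=np.atleast_2d(X)@np.array(c['R']).T+np.array(c['t']); s=p[:,:2]/p[:,2:]
    s=s*(1+c['k1']*(s**2).sum(1,keepdims=True)); return s*[c['fx'],c['fy']]+[c['cx'],c['cy']]
def cloud(c,d):
    v,u=np.mgrid[:400,:640]; P=deproj(c,np.c_[u.ravel(),v.ravel()],d.ravel()).reshape(400,640,3); P[d==0]=np.nan; return P
def st():
    o=readout.get_obs(); return o,np.array(o['eef_pos']),Ro.from_quat(o['tool_rot'],scalar_first=True)
E
python3 - <<'E'
from h import *
for n in ['scene','side','wrist']:
    im,d,c=cam(n); save(n+'0.png',im); print(n,c)
    np.savez('pics/'+n+'0.npz',im=im,d=d)
print(readout.get_obs())
E
```

```text
scene {'fx': 507.6020935073081, 'fy': 507.6020935073081, 'cx': 317.42536577751247, 'cy': 191.31493416491298, 'k1': -0.13376101888005357, 'R': array([[ 0.70972482,  0.7042251 ,  0.01891272],
       [ 0.47291019, -0.45636154, -0.75371752],
       [-0.52215576,  0.54387604, -0.65692634]]), 't': array([-0.44797664, -0.17527718,  1.65073438])}
side {'fx': 476.9050215294095, 'fy': 476.9050215294095, 'cx': 311.7134258317592, 'cy': 197.6387933466795, 'k1': -0.04567819744023828, 'R': array([[-0.96846932, -0.24872998,  0.01416266],
       [-0.18045636,  0.66117111, -0.72820894],
       [ 0.17176346, -0.70780376, -0.68520884]]), 't': array([0.57356013, 0.18042435, 1.31252288])}
wrist {'fx': 332.71838019940566, 'fy': 332.71838019940566, 'cx': 326.5099710001176, 'cy': 200.58631654443562, 'k1': 0.014409234484675503, 'R': array([[ 0.3312652 ,  0.94353347, -0.00282167],
       [ 0.90419441, -0.31659625,  0.28670417],
       [ 0.26962164, -0.09752646, -0.95801501]]), 't': array([-0.67305743, -0.03896682,  0.37902545])}
{'t': 0.15, 'q': array([-1.34011023,  0.4775866 ,  0.02236073,  1.5562157 , -0.01152642,
        1.10930316, -0.08310144]), 'joint_vel': array([-0.00074956, -0.00295892, -0.00010999, -0.00282933, -0.00073104,
        0.00119743, -0.00086316]), 'joint_torque': array([ 2.37114109e-03, -5.96923006e+01,  1.60994913e+00, -2.81491774e+01,
        1.26241407e-02,  6.50536836e-03, -2.94407425e-05]), 'eef_pos': array([0.22418624, 0.63620008, 0.23056882]), 'tool_rot': array([-7.77531429e-05,  1.68587936e-01,  9.85686374e-01, -6.88058019e-04]), 'contact_force': array([ 0.93958328, -0.43647954,  0.12719798]), 'torque': array([-0.02958446,  0.04643045, -0.01715234]), 'gripper_width': 1.0039887609606513}
```

View pics/scene0.png

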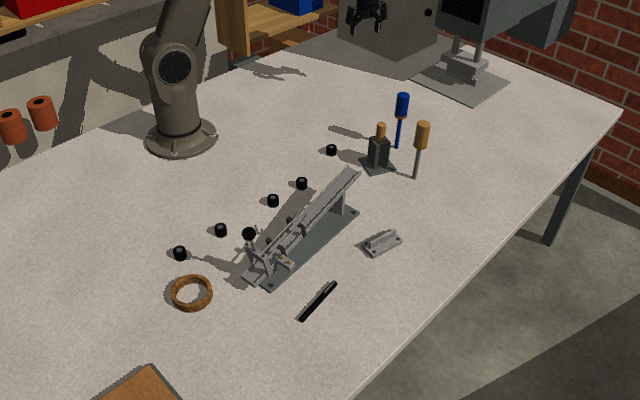

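View pics/side0.png

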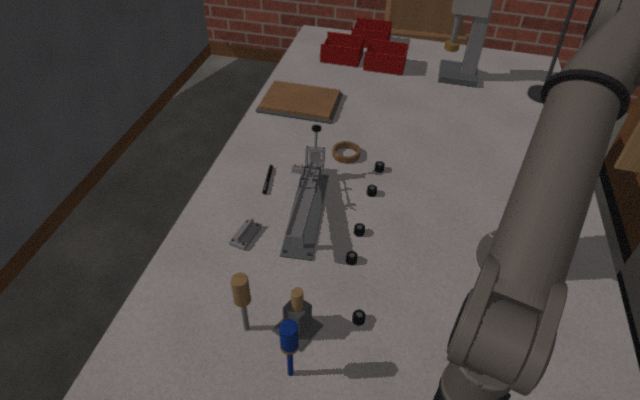

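```bash
python3 - <<'E'
from h import *
cs={}
for n,uvs in [('scene',[(332,148),(302,181),(273,198),(221,228),(180,250)]),('side',[(358,315),(351,256),(359,228),(372,188),(379,165)])]:
    f=np.load(f'pics/{n}0.npz'); im,d=f['im'],f['d']; c=eyes.calibration(n); cs[n]=(im,d,c)
    P=cloud(c,d)
    for u,v in uvs:
        m=(im[v-12:v+13,u-12:u+13].max(2)<60)
        q=P[v-12:v+13,u-12:u+13][m]; q=q[~np.isnan(q[:,0])]; t=q[q[:,2]>.02]
        print(n,(u,v),len(t),t.mean(0).round(4),(t.min(0)[:2]/2+t.max(0)[:2]/2).round(4),t[:,2].max().round(3))
    # bushing-like blobs anywhere
    save(f'{n}_crop.png',cv2.resize(im[140:300,150:420] if n=='scene' else im[110:350,210:410],None,fx=2.9 if n=='scene' else 2.5,fy=2.9 if n=='scene' else 2.5,interpolation=cv2.INTER_CUBIC))
E
```

```text
scene (332, 148) 47 [0.4019 0.2919 0.0247] [0.4033 0.2924] 0.029
scene (302, 181) 58 [0.4535 0.1125 0.0245] [0.4536 0.1133] 0.03
scene (273, 198) 60 [0.4521 0.0045 0.0242] [0.4509 0.0069] 0.028
scene (221, 228) 68 [ 0.4432 -0.171   0.0243] [ 0.442  -0.1707] 0.03
scene (180, 250) 86 [ 0.4378 -0.2945  0.0248] [ 0.437  -0.2939] 0.03
side (358, 315) 119 [0.3988 0.2983 0.0264] [0.3987 0.297 ] 0.031
side (351, 256) 89 [0.4526 0.1185 0.0272] [0.4527 0.1174] 0.033
side (359, 228) 75 [0.4494 0.0104 0.0269] [0.4496 0.0098] 0.032
side (372, 188) 58 [ 0.4411 -0.1656  0.0269] [ 0.4415 -0.1696] 0.034
side (379, 165) 51 [ 0.4366 -0.288   0.0273] [ 0.4368 -0.2911] 0.033
```

View pics/scene_crop.png

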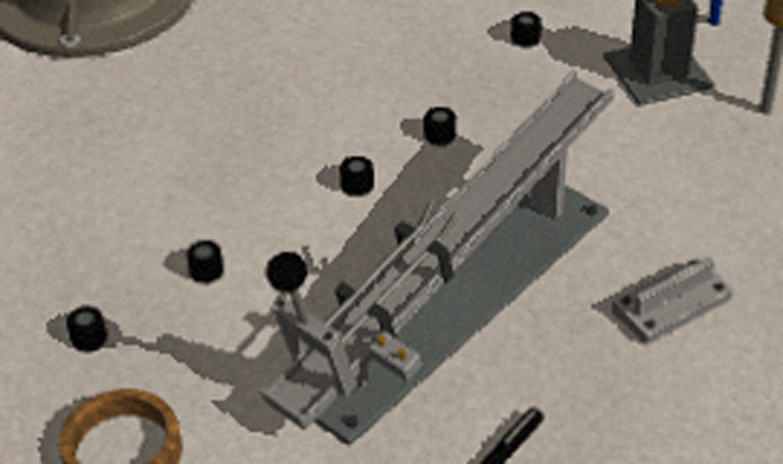

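View pics/side_crop.png

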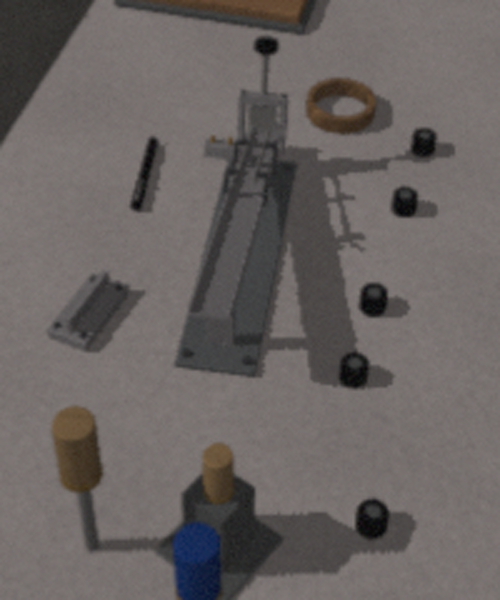

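```bash
python3 - <<'E'
from h import *
from scipy.optimize import least_squares
Q={}
for n in ['scene','side']:
    f=np.load(f'pics/{n}0.npz'); im,d=f['im'],f['d']; c=eyes.calibration(n); P=cloud(c,d); Q[n]=(im,P,c)
    hsv=cv2.cvtColor(im,cv2.COLOR_RGB2HSV)
    wood=(hsv[...,0]>8)&(hsv[...,0]<25)&(hsv[...,1]>110)&(hsv[...,2]>60)&(P[...,2]>.05)&(P[...,0]<1)&(P[...,0]>.2)&(abs(P[...,1])<.8)
    blue=(hsv[...,0]>100)&(hsv[...,0]<130)&(hsv[...,1]>150)&(P[...,2]>.02)&(P[...,2]<.35)&(P[...,0]>.2)&(P[...,0]<1)&(abs(P[...,1])<.8)
    for nm,m in [('wood',wood),('blue',blue)]:
        k,l,s,_=cv2.connectedComponentsWithStats(m.astype(np.uint8))
        for i in range(1,k):
            if s[i,4]>25: q=P[l==i]; print(n,nm,s[i],np.median(q,0).round(3),np.nanpercentile(q,2,axis=0).round(3),np.nanpercentile(q,98,axis=0).round(3))
    # knob: black high
    m=(im.max(2)<50)&(P[...,2]>.1)&(P[...,2]<.25)&(P[...,1]<0)&(P[...,0]>.4)&(P[...,0]<.8); q=P[m]
    print(n,'knob',m.sum(),q.mean(0).round(4),np.percentile(q,[2,98],axis=0).round(3))
    # holder top
    m=(abs(P[...,2]-.095)<.006)&(P[...,1]>.2)&(P[...,1]<.5)&(P[...,0]>.4)&(P[...,0]<.62)&(~wood)&(~blue); q=P[m]
    print(n,'holder',m.sum(),q.mean(0).round(4),np.percentile(q,[5,95],axis=0).round(3))
# chute open part
s,c12=np.sin(np.radians(12)),np.cos(np.radians(12))
def frame(p):
    x0,y0,a=p; X=np.array([np.cos(a)*c12,np.sin(a)*c12,s]);Y=np.array([-np.sin(a),np.cos(a),0]);return np.array([X,Y,np.cross(X,Y)]),np.array([x0,y0,.043])
for n in Q:
    im,P,c=Q[n]; sel=P[(P[...,0]>.45)&(P[...,0]<.75)&(P[...,1]>-.1)&(P[...,1]<.3)&(P[...,2]>.07)&(P[...,2]<.135)]
    print(n,len(sel),sel.mean(0).round(3)); 
    q=sel[:,:2]; m,ev=cv2.PCACompute(q.astype(np.float32),None); print(m,ev[0],np.degrees(np.arctan2(ev[0,1],ev[0,0])), sel.min(0),sel.max(0))
    r=cv2.minAreaRect(q.astype(np.float32)); print(r)
E
```

```text
scene wood [415 120  15  30 296] [0.666 0.376 0.168] [0.644 0.366 0.121] [0.675 0.396 0.199]
scene wood [377 122   9  19 129] [0.544 0.348 0.135] [0.528 0.34  0.1  ] [0.551 0.364 0.151]
scene blue [396  92  14  25 267] [0.53  0.457 0.173] [0.511 0.448 0.131] [0.54  0.481 0.197]
scene blue [395 120   7  23  74] [0.524 0.466 0.066] [0.517 0.461 0.024] [0.529 0.472 0.107]
scene knob 207 [ 0.6367 -0.1915  0.1606] [[ 0.601 -0.234  0.101]
 [ 0.661 -0.068  0.19 ]]
scene holder 136 [0.5415 0.3502 0.0939] [[0.512 0.327 0.09 ]
 [0.564 0.375 0.098]]
side wood [232 274  15  26 143] [0.655 0.396 0.197] [0.641 0.374 0.152] [0.669 0.406 0.201]
side wood [292 289  11  22 110] [0.536 0.365 0.139] [0.526 0.348 0.101] [0.546 0.369 0.154]
side wood [235 297  13   9  47] [0.656 0.405 0.134] [0.64  0.397 0.128] [0.665 0.407 0.154]
side blue [279 319  19  33 487] [0.519 0.482 0.194] [0.504 0.456 0.136] [0.536 0.49  0.201]
side blue [288 355   4  18  59] [0.52  0.476 0.061] [0.517 0.472 0.025] [0.524 0.478 0.092]
side knob 58 [ 0.6327 -0.1837  0.1727] [[ 0.599 -0.224  0.104]
 [ 0.647 -0.065  0.194]]
side holder 275 [0.5344 0.3667 0.0955] [[0.512 0.34  0.091]
 [0.563 0.385 0.099]]
scene 1587 [0.611 0.04  0.095]
[[0.61124    0.04021834]] [-0.10315329  0.9946655 ] 95.92078 [ 0.57701564 -0.09998092  0.07003872] [0.64941951 0.17238716 0.12748937]
((0.6113147735595703, 0.036600515246391296), (0.05382345989346504, 0.2727189362049103), 5.925899982452393)
side 958 [0.612 0.05  0.099]
[[0.6118524  0.05016442]] [-0.10451446  0.9945234 ] 95.99919 [ 0.57752624 -0.09986909  0.07000351] [0.6487375  0.17474999 0.13072985]
((0.6109985113143921, 0.03609425574541092), (0.051564108580350876, 0.2754044234752655), 6.708956241607666)
```

```bash
cat >> h.py <<'E'
s12,c12=np.sin(np.radians(12)),np.cos(np.radians(12))
O=np.array([.635,-.184,.043]); YAW=np.radians(96)
import json,os
if os.path.exists('ch.json'): _j=json.load(open('ch.json')); O=np.array(_j['O']); YAW=_j['yaw']
def CR():
    X=np.array([np.cos(YAW)*c12,np.sin(YAW)*c12,s12]);Y=np.array([-np.sin(YAW),np.cos(YAW),0]); return np.c_[X,Y,np.cross(X,Y)]
def toW(p): return O+CR()@np.array(p,float)/1000          # chute mm -> world
def toC(P): return (np.atleast_2d(P)-O)@CR()*1000
def Rch(): C=CR(); return Ro.from_matrix(np.c_[C[:,0],-C[:,1],-C[:,2]])
def Rdn(y=None):
    a=YAW if y is None else y; return Ro.from_matrix(np.c_[[np.cos(a),np.sin(a),0],[np.sin(a),-np.cos(a),0],[0,0,-1]])
def tell(tp,tr):
    o,p,r=st(); d=r.inv().apply(np.array(tp)-p)*1000; w=np.degrees((r.inv()*tr).as_rotvec())
    print('t %.2f'%o['t'],'at',p.round(4),'shift',d.round(1),'turn',w.round(2),'|shift after turn|',(tr.inv().apply(np.array(tp)-p)*1000).round(1),'F',np.round(o['contact_force'],1),'g %.3f'%o['gripper_width'])
E
python3 - <<'E'
from h import *
o,p,r=st(); c=eyes.calibration('wrist'); R=np.array(c['R']); print('cam in tool',r.inv().apply(-R.T@np.array(c['t'])-p),r.inv().apply(R.T[:,2]))
print(toW([-5,0,154]),toW([365,0,0]))
tp=toW([260,0,260]); print(tp); tell([p[0],p[1],.42],r); tell([tp[0],tp[1],.42],r); tell(tp,Rch())
E
```

```text
cam in tool [ 0.07210268 -0.00066099 -0.14195093] [-2.86613505e-01 -8.14463552e-04  9.58045946e-01]
[ 0.63885806 -0.22070695  0.19259517] [0.59768084 0.17106806 0.11888777]
[0.61406699 0.01516428 0.35137542]
t 0.15 at [0.2242 0.6362 0.2306] shift [  -0.    -0.3 -189.4] turn [0. 0. 0.] |shift after turn| [  -0.    -0.3 -189.4] F [ 0.9 -0.4  0.1] g 1.004
t 0.15 at [0.2242 0.6362 0.2306] shift [-574.1 -456.4 -188.8] turn [0. 0. 0.] |shift after turn| [-574.1 -456.4 -188.8] F [ 0.9 -0.4  0.1] g 1.004
t 0.15 at [0.2242 0.6362 0.2306] shift [-574.1 -456.3 -120.1] turn [-6.83 10.75 64.34] |shift after turn| [-618.9  322.8 -255.1] F [ 0.9 -0.4  0.1] g 1.004
```

```bash
python3 -m crank '[{"z":-60},{"z":-60},{"x":-20,"y":-16},{"x":-45,"y":-36},{"x":-50,"y":-40},{"x":-50,"y":-40},{"x":-50,"y":-40},{"x":-50,"y":-40},{"x":-50,"y":-40},{"x":-50,"y":-40},{"x":-50,"y":-40},{"x":-50,"y":-40}]' 40 && python3 -m crank '[{"x":-50,"y":-40},{"x":-50,"y":-35},{"x":-40,"az":0},{"ax":-0.98,"ay":1.54,"az":9.2},{"ax":-0.98,"ay":1.54,"az":9.2},{"ax":-0.98,"ay":1.54,"az":9.2},{"ax":-0.98,"ay":1.54,"az":9.2},{"ax":-0.98,"ay":1.54,"az":9.2},{"ax":-0.98,"ay":1.54,"az":9.2},{"ax":-0.98,"ay":1.54,"az":9.2},{},{}]'
python3 - <<'E'
from h import *
tell(toW([260,0,260]),Rch())
im,d,c=cam('wrist'); save('w1.png',im); np.savez('pics/w1.npz',im=im,d=d)
E
```

```text
t 0.15 at [0.2242 0.6362 0.2306] shift [-574.1 -456.3 -120.1] turn [-6.83 10.75 64.34] |shift after turn| [-618.9  322.8 -255.1] F [ 0.9 -0.4  0.1] g 1.004schema error: expected keys jaw, x, y, z, ax, ay, az
```

View pics/w1.png

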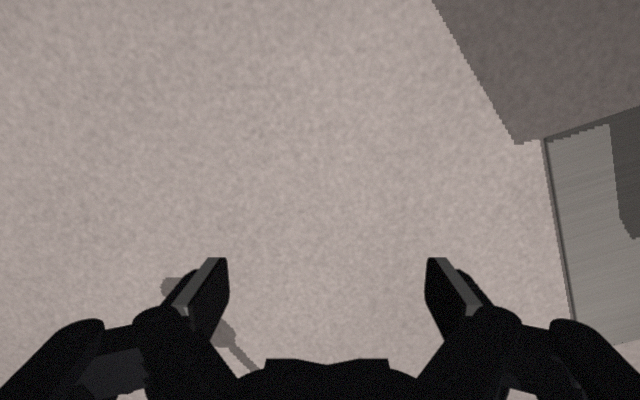

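```bash
python3 -m crank '[{"jaw":100,"x":0,"y":0,"z":-60,"ax":0,"ay":0,"az":0},{"jaw":100,"x":0,"y":0,"z":-60,"ax":0,"ay":0,"az":0},{"jaw":100,"x":-20,"y":-16,"z":0,"ax":0,"ay":0,"az":0},{"jaw":100,"x":-45,"y":-36,"z":0,"ax":0,"ay":0,"az":0},{"jaw":100,"x":-48,"y":-38,"z":0,"ax":0,"ay":0,"az":0},{"jaw":100,"x":-48,"y":-38,"z":0,"ax":0,"ay":0,"az":0},{"jaw":100,"x":-48,"y":-38,"z":0,"ax":0,"ay":0,"az":0},{"jaw":100,"x":-48,"y":-38,"z":0,"ax":0,"ay":0,"az":0},{"jaw":100,"x":-48,"y":-38,"z":0,"ax":0,"ay":0,"az":0},{"jaw":100,"x":-48,"y":-38,"z":0,"ax":0,"ay":0,"az":0},{"jaw":100,"x":-48,"y":-38,"z":0,"ax":0,"ay":0,"az":0},{"jaw":100,"x":-48,"y":-38,"z":0,"ax":0,"ay":0,"az":0}]' 40; python3 -m crank '[{"jaw":100,"x":-48,"y":-38,"z":0,"ax":0,"ay":0,"az":0},{"jaw":100,"x":-48,"y":-38,"z":0,"ax":0,"ay":0,"az":0},{"jaw":100,"x":-29,"y":-24,"z":0,"ax":-0.98,"ay":1.54,"az":9.2},{"jaw":100,"x":0,"y":0,"z":0,"ax":-0.98,"ay":1.54,"az":9.2},{"jaw":100,"x":0,"y":0,"z":0,"ax":-0.98,"ay":1.54,"az":9.2},{"jaw":100,"x":0,"y":0,"z":0,"ax":-0.98,"ay":1.54,"az":9.2},{"jaw":100,"x":0,"y":0,"z":0,"ax":-0.98,"ay":1.54,"az":9.2},{"jaw":100,"x":0,"y":0,"z":0,"ax":-0.98,"ay":1.54,"az":9.2},{"jaw":100,"x":0,"y":0,"z":0,"ax":-0.98,"ay":1.54,"az":9.2},{"jaw":100,"x":0,"y":0,"z":0,"ax":0,"ay":0,"az":0},{"jaw":100,"x":0,"y":0,"z":0,"ax":0,"ay":0,"az":0}]'
python3 - <<'E'
from h import *
tell(toW([260,0,260]),Rch())
im,d,c=cam('wrist'); save('w2.png',im); np.savez('pics/w2.npz',im=im,d=d)
E
```

```text
t: 1.7
eef_pos: [0.5301, 0.1499, 0.3514]
tool_rot: [0.0, 0.168, 0.986, 0.0]
contact_force: [0.2, -0.1, 1.3]
gripper_width: 1.0
t: 3.08
eef_pos: [0.6141, 0.0162, 0.3512]
tool_rot: [-0.078, 0.664, 0.74, 0.071]
contact_force: [-0.5, -0.4, -1.5]
gripper_width: 1.003
t 3.08 at [0.6141 0.0162 0.3512] shift [-0.9 -0.2 -0.4] turn [ 0.01 -0.1   0.15] |shift after turn| [-0.9 -0.2 -0.4] F [-0.5 -0.4 -1.5] g 1.003
```

View pics/w2.png

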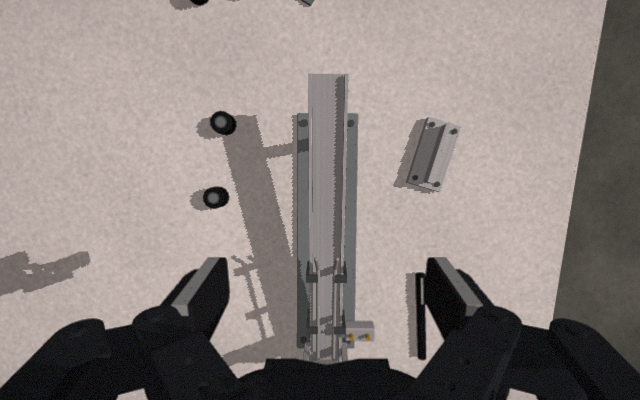

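```bash
python3 - <<'E'
from h import *
f=np.load('pics/w2.npz'); im,d=f['im'],f['d']; c=eyes.calibration('wrist'); P=cloud(c,d)
K=toC(P.reshape(-1,3)).reshape(400,640,3)
for v in range(90,260,20):
    r=K[v,290:370]; m=r[:,2]>-12; q=r[m]; 
    print(v,q[:,0].mean().round(0),'y',q[:,1].min().round(1),q[:,1].max().round(1),'floor z',np.median(q[abs(q[:,1])<14][:,2]).round(1),'cols',290+np.where(m)[0][[0,-1]])
m=(abs(K[...,1])<15)&(K[...,2]>-8)&(K[...,2]<8)&(K[...,0]>180); print('top x',K[m][:,0].max(), 'floor z',np.polyfit(K[m][:,0],K[m][:,2],1))
# image edges by gray gradient
g=cv2.cvtColor(im,cv2.COLOR_RGB2GRAY).astype(int)
for v in [85,100,160,220]: print(v,g[v,295:365])
for n in range(1):
  m=(im.max(2)<45)&(K[...,2]>-200); k,l,s,ce=cv2.connectedComponentsWithStats(m.astype(np.uint8))
  for i in range(1,k):
    if 80<s[i,4]<900: print('blk',s[i],np.median(P[l==i],0).round(4), plane(c,ce[i],.02).round(4))
E
```

```text
90 345.0 y -23.4 20.4 floor z -0.5 cols [308 347]
110 323.0 y -23.9 20.7 floor z -0.3 cols [308 347]
130 300.0 y -23.2 21.0 floor z -0.3 cols [308 346]
150 277.0 y -23.7 20.0 floor z -0.1 cols [309 346]
170 252.0 y -22.9 20.3 floor z -0.3 cols [309 345]
190 227.0 y -23.5 20.6 floor z -0.4 cols [309 345]
210 201.0 y -22.6 21.0 floor z -0.1 cols [309 344]
230 174.0 y -23.2 21.2 floor z -0.1 cols [309 344]
250 146.0 y -22.4 21.5 floor z -0.1 cols [309 343]
top x 362.288844373451 floor z [-0.0009323   0.07285201]
85 [188 185 180 180 182 183 185 184 181 180 182 185 182 145 139 145 141 135
 138 138 137 137 140 140 137 135 139 137 137 143 139 136 138 135 137 143
 138 136 139 134  98  90  86  84  86  92  88  91  88  88 149 144 146 176
 182 186 186 185 189 190 184 184 181 182 183 180 180 184 184 190]
100 [178 175 172 172 174 174 179 182 184 187 188 187 181 134 137 141 137 137
 137 136 135 140 142 137 139 137 133 139 141 141 139 140 137 137 138 145
 134 136 136 135 131  96  89  89  88  90  91  88  89  91 138 146 167 188
 190 194 187 184 185 182 184 189 195 191 192 186 176 172 174 173]
160 [117 112  78 102 105 106 105 104 104 103 104 103 101  96 140 145 138 119
 130 135 132 139 141 142 138 135 135 137 141 139 136 136 136 136 139 137
 137 135 105  92  86  87  89  88  88  86  87  87 142 144 141 118 105 102
 102 106 108 103 103 106 101 107 143 179 186 185 182 183 182 180]
220 [114 103  73 107 106 101 103 106 105 106 104 106 103 109 151 140 138 140
 138 137 135 139 137 143 131 138 137 138 141 137 140 136 137 137 133 139
 139 140 132 104  92  89  87  91  86  84  78 138 141 135 109 105 104 107
 107 105 105 104 109 104 112 143 176 181 181 178 180 181 183 185]
blk [210 112  26  23 325] [0.4591 0.1113 0.0248] [[0.4563 0.1123 0.02  ]]
blk [203 187  25  21 294] [0.4578 0.0069 0.0249] [[0.4542 0.0058 0.02  ]]
```

```bash
python3 - <<'E'
from h import *
y=np.array(CR()[:,1]); x=CR()[:,0]
json.dump({'O':list(O+.0002*y-.001*x),'yaw':YAW-np.radians(.15)},open('ch.json','w'))
E
python3 - <<'E'
from h import *
for n in ['scene','side']:
    f=np.load(f'pics/{n}0.npz'); im,d=f['im'],f['d']; c=eyes.calibration(n); P=cloud(c,d)
    m=(im.max(2)<70)&(P[...,2]>.165)&(P[...,2]<.25)&(P[...,1]<-.15)&(P[...,0]>.58)&(P[...,0]<.7); q=toC(P[m])
    print(n,m.sum(),q.mean(0).round(1),np.percentile(q,[3,97],axis=0).round(1))
    v,u=np.where(m); print(toC(plane(c,[(u.min()+u.max())/2,(v.min()+v.max())/2],toW([-5,0,147])[2])))
tell(toW([-5,0,185]),Rch())
E
```

```text
scene 149 [ -6.9  -1.2 146.4] [[-18.9 -12.  137.8]
 [  6.4  13.3 150.4]]
[[ -7.35755723  -2.18566918 147.50111426]]
side 59 [  4.2   1.9 146.7] [[ -8.1 -10.2 131.9]
 [ 11.7  13.5 153.4]]
[[  5.7915774    2.0548293  144.70617941]]
t 3.12 at [0.6142 0.0163 0.3513] shift [-267.2   -1.2   74.2] turn [-0.01 -0.1   0.27] |shift after turn| [-2.67e+02  1.00e-01  7.47e+01] F [ 0.4 -0.4  0.1] g 1.002
```

```bash
python3 -m crank '[{"jaw":0,"x":-20,"y":0,"z":0,"ax":0,"ay":0,"az":0.27},{"jaw":0,"x":-45,"y":0,"z":0,"ax":0,"ay":0,"az":0},{"jaw":0,"x":-50,"y":0,"z":10,"ax":0,"ay":0,"az":0},{"jaw":0,"x":-50,"y":0,"z":15,"ax":0,"ay":0,"az":0},{"jaw":0,"x":-50,"y":0,"z":15,"ax":0,"ay":0,"az":0},{"jaw":0,"x":-40,"y":0,"z":15,"ax":0,"ay":0,"az":0},{"jaw":0,"x":-12,"y":0,"z":15,"ax":0,"ay":0,"az":0},{"jaw":0,"x":0,"y":0,"z":10,"ax":0,"ay":0,"az":0},{"jaw":0,"x":0,"y":0,"z":10,"ax":0,"ay":0,"az":0},{"jaw":0,"x":0,"y":0,"z":10,"ax":0,"ay":0,"az":0},{"jaw":0,"x":0,"y":0,"z":0,"ax":0,"ay":0,"az":0}]'
python3 -m crank '[{"jaw":0,"x":0,"y":0,"z":8,"ax":0,"ay":0,"az":0},{"jaw":0,"x":0,"y":0,"z":8,"ax":0,"ay":0,"az":0},{"jaw":0,"x":0,"y":0,"z":8,"ax":0,"ay":0,"az":0},{"jaw":0,"x":0,"y":0,"z":6,"ax":0,"ay":0,"az":0},{"jaw":0,"x":0,"y":0,"z":0,"ax":0,"ay":0,"az":0},{"jaw":0,"x":0,"y":0,"z":0,"ax":0,"ay":0,"az":0}]'
python3 - <<'E'
from h import *
tell(toW([-5,0,120]),Rch()); print(toC(st()[1]))
E
```

```text
t: 4.5
eef_pos: [0.6379, -0.2215, 0.197]
tool_rot: [-0.079, 0.667, 0.738, 0.071]
contact_force: [-0.3, -0.5, -0.0]
gripper_width: 0.003
t: 5.25
eef_pos: [0.6368, -0.2168, 0.1678]
tool_rot: [-0.079, 0.668, 0.737, 0.07]
contact_force: [0.7, 0.5, 0.6]
gripper_width: 0.002
t 5.25 at [ 0.6368 -0.2168  0.1678] shift [0.1 1.4 8.9] turn [-0.04 -0.13 -0.2 ] |shift after turn| [0.2 1.4 8.9] F [0.7 0.5 0.6] g 0.002
[[ -5.16435595   1.35837736 128.94411366]]
```

```bash
python3 -m crank '[{"jaw":0,"x":0,"y":0,"z":4,"ax":0,"ay":0,"az":0},{"jaw":0,"x":0,"y":0,"z":4,"ax":0,"ay":0,"az":0},{"jaw":0,"x":0,"y":0,"z":2,"ax":0,"ay":0,"az":0},{"jaw":0,"x":0,"y":0,"z":1,"ax":0,"ay":0,"az":0},{"jaw":0,"x":0,"y":0,"z":0,"ax":0,"ay":0,"az":0}]'
python3 - <<'E'
from h import *
tell(toW([-5,0,120]),Rch()); print(toC(st()[1]))
E
```

```text
t: 5.88
eef_pos: [0.6371, -0.2153, 0.1593]
tool_rot: [-0.078, 0.668, 0.737, 0.071]
contact_force: [-3.2, -0.9, 12.6]
gripper_width: -0.0
t 5.88 at [ 0.6371 -0.2153  0.1593] shift [0.5 0.9 0.3] turn [ 0.08 -0.1  -0.19] |shift after turn| [0.5 0.9 0.2] F [-3.2 -0.9 12.6] g -0.000
[[ -5.48010754   0.9347954  120.24953692]]
```

```bash
cat >> h.py <<'E'
def det(names=('scene','side')):
    "bushings on the bench: dark blobs with top near z=26mm"
    for n in names:
        im,d,c=cam(n); P=cloud(c,d)
        m=(im.max(2)<75)&(P[...,2]>.012)&(P[...,2]<.036)&(P[...,0]>.25)&(P[...,0]<.9)&(abs(P[...,1])<.6)
        k,l,s,ce=cv2.connectedComponentsWithStats(m.astype(np.uint8))
        for i in range(1,k):
            if s[i,4]>25:
                q=P[l==i]; t=q[q[:,2]>.022]
                if len(t)>10: print(n,s[i,4],((np.percentile(t,4,axis=0)+np.percentile(t,96,axis=0))/2).round(3))
E
python3 -m crank '[{"jaw":0,"x":0,"y":0,"z":-20,"ax":0,"ay":0,"az":0},{"jaw":0,"x":0,"y":0,"z":-30,"ax":0,"ay":0,"az":0},{"jaw":0,"x":0,"y":0,"z":-30,"ax":0,"ay":0,"az":0}]'
python3 - <<'E'
from h import *
det()
tell([.442,-.169,.18],Rdn())
E
```

```text
t: 6.25
eef_pos: [0.6388, -0.2314, 0.2369]
tool_rot: [-0.078, 0.668, 0.737, 0.071]
contact_force: [0.0, 0.2, -0.0]
gripper_width: 0.001
scene 72 [0.399 0.293 0.025]
scene 136 [0.54  0.344 0.029]
scene 84 [0.453 0.113 0.025]
scene 94 [0.45  0.005 0.025]
scene 57 [0.605 0.101 0.028]
scene 102 [ 0.441 -0.17   0.024]
scene 119 [ 0.437 -0.294  0.025]
side 49 [ 0.575 -0.355  0.027]
side 62 [ 0.538 -0.312  0.025]
side 75 [ 0.436 -0.29   0.027]
side 87 [ 0.442 -0.167  0.028]
side 254 [0.76  0.104 0.029]
side 107 [0.45  0.008 0.028]
side 52 [0.604 0.112 0.03 ]
side 120 [0.452 0.116 0.027]
side 150 [0.399 0.296 0.027]
side 75 [0.516 0.365 0.029]
t 6.35 at [ 0.6402 -0.2335  0.2398] shift [  69.6 -191.3   74.8] turn [  0.32 -11.9   -0.22] |shift after turn| [  84.4 -190.6   59.8] F [-0.7 -0.1  0.2] g 0.002
```

```bash
python3 -m crank '[{"jaw":100,"x":0,"y":0,"z":0,"ax":0.16,"ay":-6,"az":-0.1},{"jaw":100,"x":0,"y":0,"z":0,"ax":0.16,"ay":-5.9,"az":-0.1},{"jaw":100,"x":20,"y":-45,"z":0,"ax":0,"ay":0,"az":0},{"jaw":100,"x":20,"y":-50,"z":15,"ax":0,"ay":0,"az":0},{"jaw":100,"x":24,"y":-50,"z":45,"ax":0,"ay":0,"az":0},{"jaw":100,"x":20,"y":-45,"z":40,"ax":0,"ay":0,"az":0},{"jaw":100,"x":0,"y":0,"z":40,"ax":0,"ay":0,"az":0},{"jaw":100,"x":0,"y":0,"z":0,"ax":0,"ay":0,"az":0}]'
python3 - <<'E'
from h import *
tell([.442,-.1685,.012],Rdn())
im,d,c=cam('wrist'); save('w3.png',im)
E
```

```text
t: 7.35
eef_pos: [0.4453, -0.1685, 0.1014]
tool_rot: [-0.005, 0.67, 0.743, -0.002]
contact_force: [-0.3, -0.8, 0.0]
gripper_width: 1.002
t 7.35 at [ 0.4453 -0.1685  0.1014] shift [-0.1 -2.3 89.5] turn [-0.61 -0.29  0.05] |shift after turn| [ 0.4 -3.3 89.4] F [-0.3 -0.8  0. ] g 1.002
```

View pics/w3.png

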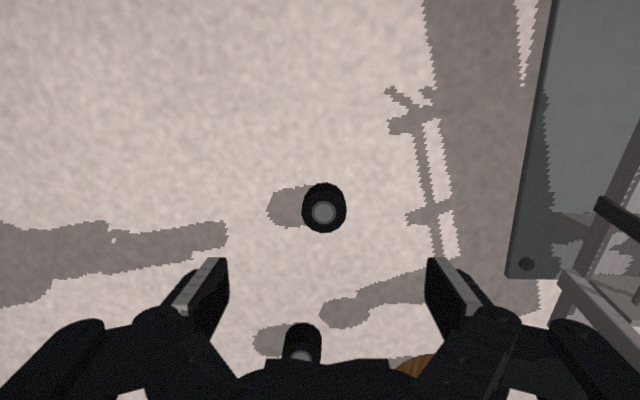

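```bash
python3 - <<'E'
from h import *
c=eyes.calibration('wrist'); print(plane(c,[(323,212),(303,352)],.026))
E
```

```text
[[ 0.4447547  -0.17147024  0.026     ]
 [ 0.44077956 -0.28927296  0.026     ]]
```

```bash
python3 -m crank '[{"jaw":100,"x":-1,"y":-1,"z":40,"ax":-0.5,"ay":-0.3,"az":0},{"jaw":100,"x":0,"y":-1,"z":30,"ax":0,"ay":0,"az":0},{"jaw":100,"x":0,"y":0,"z":19,"ax":0,"ay":0,"az":0},{"jaw":20,"x":0,"y":0,"z":0,"ax":0,"ay":0,"az":0},{"jaw":20,"x":0,"y":0,"z":0,"ax":0,"ay":0,"az":0},{"jaw":20,"x":0,"y":0,"z":0,"ax":0,"ay":0,"az":0},{"jaw":20,"x":0,"y":0,"z":0,"ax":0,"ay":0,"az":0},{"jaw":20,"x":0,"y":0,"z":-20,"ax":0,"ay":0,"az":0},{"jaw":20,"x":0,"y":0,"z":-60,"ax":0,"ay":0,"az":0},{"jaw":20,"x":0,"y":0,"z":-60,"ax":0,"ay":0,"az":0},{"jaw":20,"x":0,"y":0,"z":-60,"ax":0,"ay":0,"az":0},{"jaw":20,"x":0,"y":0,"z":0,"ax":0,"ay":0,"az":0}]' 40
python3 - <<'E'
from h import *
tell(toW([182,0,60]),Rch())
E
```

```text
t: 8.9
eef_pos: [0.4477, -0.1711, 0.2187]
tool_rot: [0.005, 0.67, 0.743, 0.004]
contact_force: [0.4, 1.3, -0.9]
gripper_width: 0.347
t 8.90 at [ 0.4477 -0.1711  0.2187] shift [132.7 183.9  81.5] turn [ 0.73 12.1   0.13] |shift after turn| [113.3 184.9 105.2] F [ 0.4  1.3 -0.9] g 0.347
```

```bash
python3 -m crank '[{"jaw":20,"x":0,"y":0,"z":0,"ax":0.36,"ay":6.05,"az":0.07},{"jaw":20,"x":0,"y":0,"z":0,"ax":0.37,"ay":6.05,"az":0.06},{"jaw":20,"x":25,"y":40,"z":0,"ax":0,"ay":0,"az":0},{"jaw":20,"x":33,"y":53,"z":20,"ax":0,"ay":0,"az":0},{"jaw":20,"x":33,"y":53,"z":30,"ax":0,"ay":0,"az":0},{"jaw":20,"x":22,"y":39,"z":40,"ax":0,"ay":0,"az":0},{"jaw":20,"x":0,"y":0,"z":15,"ax":0,"ay":0,"az":0},{"jaw":20,"x":0,"y":0,"z":0,"ax":0,"ay":0,"az":0}]' 40
python3 - <<'E'
from h import *
tell(toW([182,0,14]),Rch()); print(toC(st()[1]))
E
```

```text
t: 9.9
eef_pos: [0.6058, -0.0263, 0.1343]
tool_rot: [-0.082, 0.667, 0.738, 0.065]
contact_force: [0.1, -0.6, 0.4]
gripper_width: 0.349
t 9.90 at [ 0.6058 -0.0263  0.1343] shift [ 5.7 13.3 41.9] turn [-0.77 -0.   -0.18] |shift after turn| [ 5.7 12.8 42.1] F [ 0.1 -0.6  0.4] g 0.349
[[176.34958599  12.79508959  56.11168603]]
```

```bash
python3 -m crank '[{"jaw":20,"x":5.7,"y":13,"z":12,"ax":-0.7,"ay":0,"az":-0.18},{"jaw":20,"x":0,"y":0,"z":5,"ax":0,"ay":0,"az":0},{"jaw":20,"x":0,"y":0,"z":0,"ax":0,"ay":0,"az":0},{"jaw":20,"x":0,"y":0,"z":0,"ax":0,"ay":0,"az":0}]' 40
python3 - <<'E'
from h import *
tell(toW([182,0,14]),Rch()); print(toC(st()[1]))
im,d,c=cam('wrist'); save('w4.png',im[100:400,170:470]); np.savez('pics/w4.npz',im=im,d=d)
E
```

```text
t: 10.4
eef_pos: [0.6196, -0.0161, 0.1209]
tool_rot: [-0.077, 0.666, 0.738, 0.071]
contact_force: [0.4, 0.8, -0.2]
gripper_width: 0.35
t 10.40 at [ 0.6196 -0.0161  0.1209] shift [-0.1 -2.  27.2] turn [ 0.19 -0.01  0.03] |shift after turn| [-0.1 -1.9 27.2] F [ 0.4  0.8 -0.2] g 0.350
[[182.12458186  -1.94455819  41.16826138]]
```

View pics/w4.png

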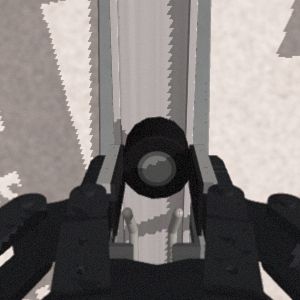

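```bash
python3 - <<'E'
from h import *
f=np.load('pics/w4.npz'); im,d=f['im'],f['d']; c=eyes.calibration('wrist'); P=cloud(c,d)
K=toC(P.reshape(-1,3)).reshape(400,640,3)
for v in range(110,215,15):
    r=K[v,250:400]; m=(r[:,2]>-14)&(r[:,2]<16); q=r[m]; w=q[q[:,2]>3]
    print(v,q[:,0].mean().round(0),'y',q[:,1].min().round(1),q[:,1].max().round(1),'walls',np.sort(w[:,1]).round(1)[[0,-1]] if len(w) else '', 'cols',250+np.where(m)[0][[0,-1]])
    print('   prof',np.c_[q[:,1],q[:,2]].round(0)[::4].astype(int).tolist())
m=(im.max(2)<90)&(abs(K[...,0]-182)<20)&(abs(K[...,1])<30)&(K[...,2]>50)&(K[...,2]<60)
q=K[230:300,290:365][m[230:300,290:365]]; print('bush top',len(q),q.mean(0),np.percentile(q,[3,97],axis=0))
E
```

```text
110 249.0 y -22.9 21.4 walls [-22.9  21.4] cols [280 367]
   prof [[21, 7], [19, 8], [18, 2], [16, 0], [14, 0], [12, 0], [10, 0], [7, 0], [5, -1], [3, -1], [1, 1], [-1, 0], [-3, 0], [-5, -1], [-7, -1], [-10, 0], [-12, 0], [-14, -1], [-16, 0], [-19, 0], [-20, 8], [-22, 7]]
125 241.0 y -22.7 21.8 walls [-22.7  21.8] cols [280 366]
   prof [[22, 6], [20, 7], [18, 3], [16, 0], [14, 0], [12, 0], [10, -1], [8, 0], [5, 0], [3, 0], [1, -1], [-1, 0], [-3, 0], [-5, -1], [-8, -1], [-10, 0], [-12, 0], [-14, 0], [-16, 0], [-19, 1], [-20, 7], [-22, 8]]
140 234.0 y -23.1 21.4 walls [-23.1  21.4] cols [281 366]
   prof [[21, 8], [19, 8], [18, 1], [16, -1], [14, -1], [11, 0], [9, -1], [7, 1], [5, 0], [3, 0], [1, 0], [-2, 1], [-4, 0], [-6, 0], [-8, 1], [-10, 1], [-13, -1], [-15, 0], [-17, 1], [-19, 0], [-20, 8], [-22, 8]]
155 225.0 y -22.6 21.9 walls [-22.6  21.9] cols [281 365]
   prof [[22, 6], [20, 8], [18, 4], [16, -1], [14, 0], [12, 0], [9, 1], [7, 1], [5, 1], [3, 0], [1, 1], [-2, 0], [-4, 2], [-6, 1], [-8, 0], [-10, 0], [-13, 1], [-15, -1], [-17, 0], [-19, 3], [-21, 7], [-23, 9]]
170 217.0 y -22
[... 213 characters left out ...]
], [-19, -2], [-20, 8], [-22, 8]]
185 208.0 y -22.8 21.8 walls [-22.8  21.8] cols [282 364]
   prof [[22, 8], [19, 9], [18, 3], [16, 1], [14, -1], [12, -1], [9, 0], [7, -1], [5, 0], [2, -1], [0, 0], [-2, 0], [-4, 0], [-7, -1], [-9, 0], [-11, 0], [-13, 0], [-16, 0], [-18, 0], [-20, 7], [-22, 8]]
200 200.0 y -22.6 21.6 walls [-22.6  21.6] cols [283 363]
   prof [[22, 7], [19, 7], [18, -1], [16, 1], [13, 0], [11, -2], [9, -1], [6, 0], [4, 0], [2, -1], [0, 0], [-3, 1], [-5, 0], [-7, 1], [-10, -1], [-12, -1], [-14, -1], [-16, 1], [-19, 0], [-20, 7], [-23, 7]]
bush top 3480 [183.80741629  -2.38708423  51.4654192 ] [[170.45439596 -17.18250372  50.1970346 ]
 [196.94225309  12.60164192  56.07436947]]
```

```bash
python3 -m crank '[{"jaw":20,"x":0,"y":-1.8,"z":8,"ax":0.1,"ay":0,"az":0},{"jaw":20,"x":0,"y":0,"z":10,"ax":0,"ay":0,"az":0},{"jaw":20,"x":0,"y":0,"z":6,"ax":0,"ay":0,"az":0},{"jaw":20,"x":0,"y":0,"z":0,"ax":0,"ay":0,"az":0},{"jaw":20,"x":0,"y":0,"z":0,"ax":0,"ay":0,"az":0}]' 40
python3 - <<'E'
from h import *
tell(toW([182,0,14]),Rch()); print(toC(st()[1]))
E
```

```text
t: 11.08
eef_pos: [0.6172, -0.0108, 0.0967]
tool_rot: [-0.077, 0.666, 0.739, 0.07]
contact_force: [-0.1, -0.8, -0.5]
gripper_width: 0.355
t 11.07 at [ 0.6172 -0.0108  0.0967] shift [-0.5 -0.2  2.3] turn [ 0.04 -0.01  0.06] |shift after turn| [-0.5 -0.2  2.3] F [-0.1 -0.8 -0.5] g 0.355
[[ 1.82487125e+02 -1.60006293e-01  1.63110672e+01]]
```

```bash
python3 -m crank '[{"jaw":20,"x":0,"y":0,"z":2,"ax":0,"ay":0,"az":0},{"jaw":20,"x":0,"y":0,"z":0,"ax":0,"ay":0,"az":0},{"jaw":20,"x":0,"y":0,"z":0,"ax":0,"ay":0,"az":0}]' 40
python3 -m crank '[{"jaw":20,"x":0,"y":0,"z":1.5,"ax":0,"ay":0,"az":0},{"jaw":20,"x":0,"y":0,"z":0,"ax":0,"ay":0,"az":0},{"jaw":20,"x":0,"y":0,"z":0,"ax":0,"ay":0,"az":0}]' 40
python3 - <<'E'
from h import *
tell(toW([182,0,14]),Rch()); print(toC(st()[1]))
E
```

```text
t: 11.45
eef_pos: [0.6174, -0.0108, 0.0962]
tool_rot: [-0.077, 0.666, 0.738, 0.071]
contact_force: [-3.3, -0.3, 10.2]
gripper_width: 0.351
t: 11.82
eef_pos: [0.6174, -0.0107, 0.0961]
tool_rot: [-0.078, 0.666, 0.738, 0.071]
contact_force: [-7.9, -0.5, 19.5]
gripper_width: 0.351
t 11.82 at [ 0.6174 -0.0107  0.0961] shift [-0.4 -0.4  1.7] turn [ 0.12 -0.11  0.05] |shift after turn| [-0.4 -0.4  1.7] F [-7.9 -0.5 19.5] g 0.351
[[182.39077271  -0.35979755  15.689374  ]]
```

```bash
python3 -m crank '[{"jaw":20,"x":0,"y":0,"z":-3,"ax":0,"ay":0,"az":0},{"jaw":65,"x":0,"y":0,"z":0,"ax":0,"ay":0,"az":0},{"jaw":65,"x":0,"y":0,"z":0,"ax":0,"ay":0,"az":0},{"jaw":65,"x":0,"y":0,"z":-10,"ax":0,"ay":0,"az":0},{"jaw":65,"x":0,"y":0,"z":-30,"ax":0,"ay":0,"az":0},{"jaw":100,"x":0,"y":0,"z":-50,"ax":0,"ay":0,"az":0},{"jaw":100,"x":0,"y":0,"z":-50,"ax":0,"ay":0,"az":0},{"jaw":100,"x":0,"y":0,"z":0,"ax":0,"ay":0,"az":0}]' 40
python3 - <<'E'
from h import *
det(['side','scene'])
im,d,c=cam('wrist'); save('w5.png',im); P=cloud(c,d);K=toC(P.reshape(-1,3)).reshape(400,640,3)
m=(abs(K[...,1])<25)&(K[...,0]>155)&(K[...,0]<365)&(K[...,2]>18)&(K[...,2]<34)&(im.max(2)<110); q=K[m]; print('in chute',m.sum(),q.mean(0),np.percentile(q,[3,97],axis=0))
tell([.4385,-.291,.18],Rdn())
E
```

```text
t: 12.82
eef_pos: [0.6224, -0.0422, 0.2383]
tool_rot: [-0.074, 0.667, 0.738, 0.073]
contact_force: [-0.8, -0.7, -0.5]
gripper_width: 0.999
side 49 [ 0.578 -0.359  0.025]
side 56 [ 0.531 -0.314  0.025]
side 73 [ 0.436 -0.292  0.027]
side 248 [0.76  0.106 0.029]
side 106 [0.45  0.009 0.028]
side 45 [0.604 0.109 0.029]
side 120 [0.452 0.117 0.027]
side 153 [0.399 0.297 0.027]
side 75 [0.516 0.365 0.029]
scene 70 [0.401 0.294 0.025]
scene 138 [0.541 0.345 0.029]
scene 87 [0.452 0.114 0.025]
scene 89 [0.451 0.005 0.025]
scene 60 [0.605 0.102 0.029]
scene 115 [ 0.436 -0.294  0.025]
in chute 1081 [183.81275961  -0.71696178  25.64784611] [[169.51423609 -13.96289205  22.57101218]
 [197.40448938  12.49324063  27.14132774]]
t 12.97 at [ 0.6196 -0.0393  0.2329] shift [-237.6 -206.1    3.3] turn [  0.   -12.05   0.07] |shift after turn| [-232.  -205.8   52.9] F [ 0.4 -0.6  0.2] g 1.003
```

```bash
python3 -m crank '[{"jaw":100,"x":0,"y":0,"z":0,"ax":0,"ay":-6,"az":0},{"jaw":100,"x":0,"y":-15,"z":0,"ax":0,"ay":-6,"az":0},{"jaw":100,"x":-30,"y":-32,"z":0,"ax":0,"ay":0,"az":0},{"jaw":100,"x":-42,"y":-35,"z":0,"ax":0,"ay":0,"az":0},{"jaw":100,"x":-42,"y":-35,"z":0,"ax":0,"ay":0,"az":0},{"jaw":100,"x":-42,"y":-35,"z":30,"ax":0,"ay":0,"az":0},{"jaw":100,"x":-42,"y":-35,"z":40,"ax":0,"ay":0,"az":0},{"jaw":100,"x":-34,"y":-19,"z":40,"ax":0,"ay":0,"az":0},{"jaw":100,"x":0,"y":0,"z":20,"ax":0,"ay":0,"az":0},{"jaw":100,"x":0,"y":0,"z":0,"ax":0,"ay":0,"az":0},{"jaw":100,"x":0,"y":0,"z":0,"ax":0,"ay":0,"az":0}]' 40
python3 - <<'E'
from h import *
im,d,c=cam('wrist'); P=cloud(c,d)
m=(im.max(2)<75)&(P[...,2]>.015)&(P[...,2]<.034)
k,l,s,ce=cv2.connectedComponentsWithStats(m.astype(np.uint8))
for i in range(1,k):
    if s[i,4]>200: q=P[l==i]; q=q[q[:,2]>.022]; print(s[i],((np.percentile(q,4,axis=0)+np.percentile(q,96,axis=0))/2).round(4) if len(q)>9 else '')
tell([.4385,-.291,.012],Rdn())
E
```

```text
t: 14.35
eef_pos: [0.4419, -0.2876, 0.1064]
tool_rot: [0.0, 0.669, 0.743, 0.0]
contact_force: [0.2, -0.8, 0.3]
gripper_width: 1.0
[618  32  22  24 399] [ 0.618  -0.1639  0.0251]
[ 296  190   45   45 1279] [ 0.437  -0.2931  0.0253]
[505 258  18  56 346] [ 0.5944 -0.3396  0.0233]
t 14.40 at [ 0.4423 -0.2876  0.1068] shift [-2.9 -4.3 94.8] turn [ 0.1  -0.    0.13] |shift after turn| [-2.9 -4.1 94.8] F [ 0.3 -0.2 -0.5] g 1.000
```

```bash
python3 -m crank '[{"jaw":100,"x":-4,"y":-4.5,"z":38,"ax":0,"ay":0,"az":0},{"jaw":100,"x":0,"y":0,"z":38,"ax":0,"ay":0,"az":0},{"jaw":100,"x":0,"y":0,"z":17,"ax":0,"ay":0,"az":0},{"jaw":20,"x":0,"y":0,"z":0,"ax":0,"ay":0,"az":0},{"jaw":20,"x":0,"y":0,"z":0,"ax":0,"ay":0,"az":0},{"jaw":20,"x":0,"y":0,"z":0,"ax":0,"ay":0,"az":0},{"jaw":20,"x":0,"y":0,"z":0,"ax":0,"ay":0,"az":0},{"jaw":20,"x":0,"y":0,"z":-20,"ax":0,"ay":0,"az":0},{"jaw":20,"x":0,"y":0,"z":-60,"ax":0,"ay":0,"az":0},{"jaw":20,"x":0,"y":0,"z":-60,"ax":0,"ay":0,"az":0},{"jaw":20,"x":0,"y":0,"z":-60,"ax":0,"ay":0,"az":0},{"jaw":20,"x":0,"y":0,"z":0,"ax":0,"ay":0,"az":0}]' 40
python3 - <<'E'
from h import *
tell(toW([221,0,60]),Rch())
E
```

```text
t: 15.9
eef_pos: [0.4394, -0.2946, 0.2187]
tool_rot: [0.005, 0.67, 0.742, 0.003]
contact_force: [-0.3, 0.0, -1.2]
gripper_width: 0.35
t 15.90 at [ 0.4394 -0.2946  0.2187] shift [293.  205.   72.3] turn [ 0.57 12.19  0.06] |shift after turn| [271.6 205.7 130.6] F [-0.3  0.  -1.2] g 0.350
```

```bash
python3 -m crank '[{"jaw":20,"x":0,"y":0,"z":0,"ax":0,"ay":6,"az":0},{"jaw":20,"x":20,"y":0,"z":0,"ax":0,"ay":6,"az":0},{"jaw":20,"x":42,"y":20,"z":0,"ax":0,"ay":0,"az":0},{"jaw":20,"x":42,"y":32,"z":0,"ax":0,"ay":0,"az":0},{"jaw":20,"x":42,"y":32,"z":10,"ax":0,"ay":0,"az":0},{"jaw":20,"x":42,"y":32,"z":20,"ax":0,"ay":0,"az":0},{"jaw":20,"x":42,"y":36,"z":20,"ax":0,"ay":0,"az":0},{"jaw":20,"x":42,"y":36,"z":35,"ax":0,"ay":0,"az":0},{"jaw":20,"x":0,"y":18,"z":40,"ax":0,"ay":0,"az":0},{"jaw":20,"x":0,"y":0,"z":0,"ax":0,"ay":0,"az":0},{"jaw":20,"x":0,"y":0,"z":0,"ax":0,"ay":0,"az":0}]' 40
python3 - <<'E'
from h import *
tell(toW([221,-0.2,18]),Rch()); print(toC(st()[1]))
E
```

```text
t: 17.27
eef_pos: [0.6105, 0.0154, 0.1479]
tool_rot: [-0.077, 0.667, 0.738, 0.07]
contact_force: [0.4, -0.2, -0.5]
gripper_width: 0.351
t 17.27 at [0.6105 0.0154 0.1479] shift [ 1.8  4.  42.8] turn [ 0.07  0.04 -0.05] |shift after turn| [ 1.7  4.1 42.8] F [ 0.4 -0.2 -0.5] g 0.351
[[219.26488285   3.89362815  60.843187  ]]
```

```bash
python3 -m crank '[{"jaw":20,"x":1.7,"y":4,"z":15,"ax":0,"ay":0,"az":0},{"jaw":20,"x":0,"y":0,"z":15,"ax":0,"ay":0,"az":0},{"jaw":20,"x":0,"y":0,"z":8,"ax":0,"ay":0,"az":0},{"jaw":20,"x":0,"y":0,"z":0,"ax":0,"ay":0,"az":0},{"jaw":20,"x":0,"y":0,"z":0,"ax":0,"ay":0,"az":0}]' 40
python3 - <<'E'
from h import *
tell(toW([221,-.2,18]),Rch())
E
```

```text
t: 17.9
eef_pos: [0.6141, 0.0267, 0.1103]
tool_rot: [-0.077, 0.666, 0.738, 0.071]
contact_force: [0.5, -0.5, -1.5]
gripper_width: 0.349
t 17.90 at [0.6141 0.0267 0.1103] shift [-1.1 -0.7  3.8] turn [ 0.08 -0.    0.05] |shift after turn| [-1.1 -0.7  3.8] F [ 0.5 -0.5 -1.5] g 0.349
```

```bash
python3 -m crank '[{"jaw":20,"x":-1,"y":-0.6,"z":4,"ax":0,"ay":0,"az":0},{"jaw":20,"x":0,"y":0,"z":2,"ax":0,"ay":0,"az":0},{"jaw":20,"x":0,"y":0,"z":1,"ax":0,"ay":0,"az":0},{"jaw":20,"x":0,"y":0,"z":0,"ax":0,"ay":0,"az":0}]' 40
python3 - <<'E'
from h import *
tell(toW([221,-.2,18]),Rch())
E
```

```text
t: 18.4
eef_pos: [0.6132, 0.0273, 0.1034]
tool_rot: [-0.077, 0.666, 0.738, 0.071]
contact_force: [-2.6, -0.7, 4.7]
gripper_width: 0.351
t 18.40 at [0.6132 0.0273 0.1034] shift [-0.3  0.1 -3.1] turn [ 0.05 -0.03  0.05] |shift after turn| [-0.3  0.1 -3.1] F [-2.6 -0.7  4.7] g 0.351
```

```bash
python3 -m crank '[{"jaw":65,"x":0,"y":0,"z":0,"ax":0,"ay":0,"az":0},{"jaw":65,"x":0,"y":0,"z":0,"ax":0,"ay":0,"az":0},{"jaw":65,"x":0,"y":0,"z":-10,"ax":0,"ay":0,"az":0},{"jaw":65,"x":0,"y":0,"z":-35,"ax":0,"ay":0,"az":0},{"jaw":100,"x":0,"y":0,"z":-45,"ax":0,"ay":0,"az":0},{"jaw":100,"x":0,"y":0,"z":-35,"ax":0,"ay":0,"az":0},{"jaw":100,"x":0,"y":0,"z":0,"ax":0,"ay":0,"az":0}]' 40
cat >> h.py <<'E'
def chk():
    im,d,c=cam('wrist'); P=cloud(c,d);K=toC(P.reshape(-1,3)).reshape(400,640,3)
    m=(abs(K[...,1])<25)&(K[...,0]>20)&(K[...,0]<380)&(K[...,2]>18)&(K[...,2]<36)&(im.max(2)<70)
    k,l,s,_=cv2.connectedComponentsWithStats(m.astype(np.uint8))
    for i in range(1,k):
        q=K[l==i]
        if s[i,4]>150: print('chute',s[i,4],((np.percentile(q,3,axis=0)+np.percentile(q,97,axis=0))/2).round(1),np.percentile(q[:,2],[5,50,95]).round(1))
def chkb():
    im,d,c=cam('wrist'); P=cloud(c,d)
    m=(im.max(2)<75)&(P[...,2]>.015)&(P[...,2]<.034)
    k,l,s,ce=cv2.connectedComponentsWithStats(m.astype(np.uint8))
    for i in range(1,k):
        if s[i,4]>200:
            q=P[l==i]; q=q[q[:,2]>.022]
            if len(q)>99: print('bench',s[i,4],((np.percentile(q,4,axis=0)+np.percentile(q,96,axis=0))/2).round(4))
E
python3 - <<'E'
from h import *
chk(); det(['scene']); tell([.452,.006,.18],Rdn())
E
```

```text
t: 19.27
eef_pos: [0.6177, -0.0001, 0.229]
tool_rot: [-0.075, 0.666, 0.738, 0.073]
contact_force: [-0.3, -0.1, -0.5]
gripper_width: 0.999
chute 932 [ 2.21e+02 -2.00e-01  2.40e+01] [23.2 25.7 27. ]
chute 858 [183.9  -0.8  23.5] [20.9 25.7 26.8]
scene 136 [0.539 0.343 0.029]
scene 86 [0.454 0.113 0.025]
scene 94 [0.451 0.004 0.025]
scene 58 [0.606 0.101 0.029]
t 19.38 at [0.6157 0.0016 0.2256] shift [  11.3 -162.5   48.7] turn [  0.09 -12.03   0.05] |shift after turn| [  21.1 -162.4   45.6] F [-0.5  0.7 -0.5] g 0.998
```

```bash
python3 -m crank '[{"jaw":100,"x":0,"y":0,"z":0,"ax":0,"ay":-6,"az":0},{"jaw":100,"x":0,"y":-15,"z":0,"ax":0,"ay":-6,"az":0},{"jaw":100,"x":8,"y":-40,"z":0,"ax":0,"ay":0,"az":0},{"jaw":100,"x":8,"y":-45,"z":10,"ax":0,"ay":0,"az":0},{"jaw":100,"x":5,"y":-42,"z":40,"ax":0,"ay":0,"az":0},{"jaw":100,"x":0,"y":-20,"z":45,"ax":0,"ay":0,"az":0},{"jaw":100,"x":0,"y":0,"z":25,"ax":0,"ay":0,"az":0},{"jaw":100,"x":0,"y":0,"z":0,"ax":0,"ay":0,"az":0},{"jaw":100,"x":0,"y":0,"z":0,"ax":0,"ay":0,"az":0}]' 40
python3 - <<'E'
from h import *
chkb(); det(['side']); tell([.452,.006,.013],Rdn())
E
```

```text
t: 20.5
eef_pos: [0.4531, 0.0057, 0.1056]
tool_rot: [0.001, 0.67, 0.743, 0.0]
contact_force: [-0.3, -1.0, -0.4]
gripper_width: 1.005
bench 1818 [0.4526 0.1137 0.0252]
bench 393 [0.5934 0.1048 0.0281]
bench 1271 [0.451  0.0063 0.0253]
side 46 [ 0.579 -0.357  0.026]
side 248 [0.76  0.105 0.028]
side 101 [0.45  0.008 0.026]
side 120 [0.452 0.117 0.028]
side 151 [0.399 0.297 0.027]
side 79 [0.516 0.364 0.029]
t 20.60 at [0.4536 0.0059 0.106 ] shift [ 0.3 -1.9 93. ] turn [ 0.16 -0.02  0.06] |shift after turn| [ 0.3 -1.6 93. ] F [-0.3 -0.6 -0.5] g 1.002
```

```bash
python3 -m crank '[{"jaw":100,"x":0,"y":-2,"z":38,"ax":0,"ay":0,"az":0},{"jaw":100,"x":0,"y":0,"z":38,"ax":0,"ay":0,"az":0},{"jaw":100,"x":0,"y":0,"z":17,"ax":0,"ay":0,"az":0},{"jaw":20,"x":0,"y":0,"z":0,"ax":0,"ay":0,"az":0},{"jaw":20,"x":0,"y":0,"z":0,"ax":0,"ay":0,"az":0},{"jaw":20,"x":0,"y":0,"z":0,"ax":0,"ay":0,"az":0},{"jaw":20,"x":0,"y":0,"z":0,"ax":0,"ay":0,"az":0},{"jaw":20,"x":0,"y":0,"z":-20,"ax":0,"ay":0,"az":0},{"jaw":20,"x":0,"y":0,"z":-60,"ax":0,"ay":0,"az":0},{"jaw":20,"x":0,"y":0,"z":-60,"ax":0,"ay":0,"az":0},{"jaw":20,"x":0,"y":0,"z":-60,"ax":0,"ay":0,"az":0},{"jaw":20,"x":0,"y":0,"z":0,"ax":0,"ay":0,"az":0}]' 40
python3 - <<'E'
from h import *
tell(toW([260,-.2,60]),Rch())
E
```

```text
t: 22.1
eef_pos: [0.4534, 0.0063, 0.2162]
tool_rot: [0.002, 0.669, 0.743, 0.005]
contact_force: [-0.5, 0.6, -0.7]
gripper_width: 0.35
t 22.10 at [0.4534 0.0063 0.2162] shift [ 32.5 160.7  62.5] turn [ 0.55 11.73  0.17] |shift after turn| [ 19.7 161.3  66.3] F [-0.5  0.6 -0.7] g 0.350
```

```bash
python3 -m crank '[{"jaw":20,"x":0,"y":0,"z":0,"ax":0,"ay":6,"az":0},{"jaw":20,"x":0,"y":15,"z":0,"ax":0,"ay":6,"az":0},{"jaw":20,"x":8,"y":35,"z":0,"ax":0,"ay":0,"az":0},{"jaw":20,"x":8,"y":40,"z":10,"ax":0,"ay":0,"az":0},{"jaw":20,"x":4,"y":40,"z":20,"ax":0,"ay":0,"az":0},{"jaw":20,"x":0,"y":25,"z":20,"ax":0,"ay":0,"az":0},{"jaw":20,"x":0,"y":5,"z":15,"ax":0,"ay":0,"az":0},{"jaw":20,"x":0,"y":0,"z":0,"ax":0,"ay":0,"az":0},{"jaw":20,"x":0,"y":0,"z":0,"ax":0,"ay":0,"az":0}]' 40
python3 - <<'E'
from h import *
tell(toW([260,-.2,18]),Rch())
E
```

```text
t: 23.22
eef_pos: [0.6057, 0.0543, 0.1535]
tool_rot: [-0.077, 0.666, 0.738, 0.071]
contact_force: [0.6, 0.5, 0.4]
gripper_width: 0.351
t 23.23 at [0.6057 0.0543 0.1535] shift [ 1.3  4.8 40.2] turn [ 0.07 -0.03 -0.  ] |shift after turn| [ 1.3  4.9 40.2] F [0.6 0.5 0.4] g 0.351
```

```bash
python3 -m crank '[{"jaw":20,"x":0.3,"y":4.1,"z":15,"ax":0,"ay":0,"az":0},{"jaw":20,"x":0,"y":0,"z":15,"ax":0,"ay":0,"az":0},{"jaw":20,"x":0,"y":0,"z":10,"ax":0,"ay":0,"az":0},{"jaw":20,"x":0,"y":0,"z":0,"ax":0,"ay":0,"az":0},{"jaw":20,"x":0,"y":0,"z":0,"ax":0,"ay":0,"az":0}]' 40
python3 - <<'E'
from h import *
tell(toW([260,-.2,18]),Rch())
E
```

```text
t: 23.85
eef_pos: [0.6098, 0.0637, 0.114]
tool_rot: [-0.077, 0.666, 0.738, 0.071]
contact_force: [-0.0, -0.9, 0.1]
gripper_width: 0.357
t 23.85 at [0.6098 0.0637 0.114 ] shift [ 0.7 -0.2 -0.3] turn [ 0.07 -0.    0.05] |shift after turn| [ 0.7 -0.2 -0.3] F [-0.  -0.9  0.1] g 0.357
```

```bash
python3 -m crank '[{"jaw":20,"x":0.5,"y":0,"z":2,"ax":0,"ay":0,"az":0},{"jaw":20,"x":0,"y":0,"z":1,"ax":0,"ay":0,"az":0},{"jaw":20,"x":0,"y":0,"z":0,"ax":0,"ay":0,"az":0},{"jaw":20,"x":0,"y":0,"z":0,"ax":0,"ay":0,"az":0}]' 40
python3 - <<'E'
from h import *
tell(toW([260,-.2,15]),Rch())
E
```

```text
t: 24.35
eef_pos: [0.6095, 0.065, 0.1111]
tool_rot: [-0.077, 0.666, 0.739, 0.071]
contact_force: [-0.6, 0.2, 0.1]
gripper_width: 0.349
t 24.35 at [0.6095 0.065  0.1111] shift [-0.  -0.1 -0.4] turn [ 0.06 -0.02  0.06] |shift after turn| [-0.  -0.1 -0.4] F [-0.6  0.2  0.1] g 0.349
```

```bash
python3 -m crank '[{"jaw":20,"x":0,"y":0,"z":1.5,"ax":0,"ay":0,"az":0},{"jaw":20,"x":0,"y":0,"z":0,"ax":0,"ay":0,"az":0},{"jaw":65,"x":0,"y":0,"z":0,"ax":0,"ay":0,"az":0},{"jaw":65,"x":0,"y":0,"z":0,"ax":0,"ay":0,"az":0},{"jaw":65,"x":0,"y":0,"z":-10,"ax":0,"ay":0,"az":0},{"jaw":65,"x":0,"y":0,"z":-35,"ax":0,"ay":0,"az":0},{"jaw":100,"x":0,"y":0,"z":-45,"ax":0,"ay":0,"az":0},{"jaw":100,"x":0,"y":0,"z":-35,"ax":0,"ay":0,"az":0},{"jaw":100,"x":0,"y":0,"z":0,"ax":0,"ay":0,"az":0}]' 40
python3 - <<'E'
from h import *
chk(); tell([.453,.1145,.18],Rdn())
E
```

```text
t: 25.48
eef_pos: [0.6138, 0.0378, 0.2354]
tool_rot: [-0.075, 0.666, 0.738, 0.073]
contact_force: [0.2, 0.8, -0.1]
gripper_width: 0.996
chute 954 [260.1  -0.8  24.5] [23.7 25.7 26.9]
chute 894 [221.2  -0.5  23.4] [21.1 25.7 26.9]
chute 831 [184.1  -0.9  23.4] [20.5 25.7 26.9]
chute 156 [124.9  18.5  28. ] [22.  35.2 35.9]
t 25.52 at [0.6127 0.0388 0.2334] shift [  78.6 -151.4   70.7] turn [  0.22 -12.02   0.03] |shift after turn| [  91.5 -151.2   53.4] F [ 0.4 -0.3 -1.5] g 0.999
```

```bash
python3 -m crank '[{"jaw":100,"x":0,"y":0,"z":0,"ax":0,"ay":-6,"az":0},{"jaw":100,"x":0,"y":-15,"z":0,"ax":0,"ay":-6,"az":0},{"jaw":100,"x":28,"y":-38,"z":0,"ax":0,"ay":0,"az":0},{"jaw":100,"x":30,"y":-40,"z":15,"ax":0,"ay":0,"az":0},{"jaw":100,"x":30,"y":-38,"z":40,"ax":0,"ay":0,"az":0},{"jaw":100,"x":3,"y":-19,"z":45,"ax":0,"ay":0,"az":0},{"jaw":100,"x":0,"y":0,"z":25,"ax":0,"ay":0,"az":0},{"jaw":100,"x":0,"y":0,"z":0,"ax":0,"ay":0,"az":0},{"jaw":100,"x":0,"y":0,"z":0,"ax":0,"ay":0,"az":0}]' 40
python3 - <<'E'
from h import *
chkb(); det(['side']); tell([.453,.1145,.013],Rdn())
E
```

```text
t: 26.65
eef_pos: [0.4543, 0.1143, 0.1074]
tool_rot: [0.001, 0.67, 0.742, 0.001]
contact_force: [-0.6, -0.0, 0.3]
gripper_width: 1.0
bench 1302 [0.4528 0.1151 0.0252]
bench 207 [0.5911 0.1057 0.0281]
side 248 [0.76  0.106 0.028]
side 116 [0.453 0.116 0.027]
side 152 [0.399 0.297 0.026]
side 75 [0.517 0.366 0.029]
t 26.75 at [0.4547 0.1145 0.1078] shift [ 0.1 -2.  94.7] turn [ 0.16 -0.04  0.03] |shift after turn| [ 0.2 -1.7 94.8] F [-0.8 -0.6  0.6] g 0.999
```

```bash
python3 -m crank '[{"jaw":100,"x":0,"y":-1.5,"z":38,"ax":0,"ay":0,"az":0},{"jaw":100,"x":0,"y":0,"z":38,"ax":0,"ay":0,"az":0},{"jaw":100,"x":0,"y":0,"z":18,"ax":0,"ay":0,"az":0},{"jaw":20,"x":0,"y":0,"z":0,"ax":0,"ay":0,"az":0},{"jaw":20,"x":0,"y":0,"z":0,"ax":0,"ay":0,"az":0},{"jaw":20,"x":0,"y":0,"z":0,"ax":0,"ay":0,"az":0},{"jaw":20,"x":0,"y":0,"z":0,"ax":0,"ay":0,"az":0},{"jaw":20,"x":0,"y":0,"z":-20,"ax":0,"ay":0,"az":0},{"jaw":20,"x":0,"y":0,"z":-60,"ax":0,"ay":0,"az":0},{"jaw":20,"x":0,"y":0,"z":-60,"ax":0,"ay":0,"az":0},{"jaw":20,"x":0,"y":0,"z":-60,"ax":0,"ay":0,"az":0},{"jaw":20,"x":0,"y":0,"z":0,"ax":0,"ay":0,"az":0}]' 40
python3 - <<'E'
from h import *
tell(toW([299,-.3,60]),Rch())
E
```

```text
t: 28.25
eef_pos: [0.4546, 0.1156, 0.2168]
tool_rot: [0.001, 0.669, 0.743, 0.005]
contact_force: [0.4, 1.7, -0.2]
gripper_width: 0.35
t 28.25 at [0.4546 0.1156 0.2168] shift [-38.  148.5  54.1] turn [ 0.45 11.68  0.16] |shift after turn| [-47.6 149.   44.2] F [ 0.4  1.7 -0.2] g 0.350
```

```bash
python3 -m crank '[{"jaw":20,"x":0,"y":0,"z":-10,"ax":0,"ay":6,"az":0},{"jaw":20,"x":0,"y":10,"z":0,"ax":0,"ay":6,"az":0},{"jaw":20,"x":-15,"y":35,"z":0,"ax":0,"ay":0,"az":0},{"jaw":20,"x":-18,"y":38,"z":0,"ax":0,"ay":0,"az":0},{"jaw":20,"x":-14,"y":38,"z":20,"ax":0,"ay":0,"az":0},{"jaw":20,"x":0,"y":25,"z":20,"ax":0,"ay":0,"az":0},{"jaw":20,"x":0,"y":6,"z":14,"ax":0,"ay":0,"az":0},{"jaw":20,"x":0,"y":0,"z":0,"ax":0,"ay":0,"az":0},{"jaw":20,"x":0,"y":0,"z":0,"ax":0,"ay":0,"az":0},{"jaw":20,"x":0,"y":0,"z":0,"ax":0,"ay":0,"az":0}]' 40
python3 - <<'E'
from h import *
tell(toW([299,-.3,18]),Rch())
E
```

```text
t: 29.5
eef_pos: [0.6068, 0.0953, 0.1615]
tool_rot: [-0.077, 0.666, 0.738, 0.071]
contact_force: [-0.6, 1.1, 0.4]
gripper_width: 0.354
t 29.50 at [0.6068 0.0953 0.1615] shift [-1.3 -0.4 39.5] turn [ 0.13 -0.05  0.06] |shift after turn| [-1.3 -0.3 39.5] F [-0.6  1.1  0.4] g 0.354
```

```bash
python3 -m crank '[{"jaw":20,"x":-1,"y":-0.3,"z":15,"ax":0,"ay":0,"az":0},{"jaw":20,"x":0,"y":0,"z":15,"ax":0,"ay":0,"az":0},{"jaw":20,"x":0,"y":0,"z":10,"ax":0,"ay":0,"az":0},{"jaw":20,"x":0,"y":0,"z":0,"ax":0,"ay":0,"az":0},{"jaw":20,"x":0,"y":0,"z":0,"ax":0,"ay":0,"az":0}]' 40
python3 - <<'E'
from h import *
tell(toW([299,-.3,15]),Rch())
E
```

```text
t: 30.12
eef_pos: [0.6061, 0.1025, 0.1209]
tool_rot: [-0.077, 0.666, 0.738, 0.07]
contact_force: [-0.4, -0.6, 0.1]
gripper_width: 0.356
t 30.12 at [0.6061 0.1025 0.1209] shift [ 0.1 -0.4  1.3] turn [0.05 0.   0.05] |shift after turn| [ 0.1 -0.4  1.3] F [-0.4 -0.6  0.1] g 0.356
```

```bash
python3 -m crank '[{"jaw":20,"x":0,"y":0,"z":2,"ax":0,"ay":0,"az":0},{"jaw":20,"x":0,"y":0,"z":0.5,"ax":0,"ay":0,"az":0},{"jaw":20,"x":0,"y":0,"z":0,"ax":0,"ay":0,"az":0},{"jaw":65,"x":0,"y":0,"z":0,"ax":0,"ay":0,"az":0},{"jaw":65,"x":0,"y":0,"z":0,"ax":0,"ay":0,"az":0},{"jaw":65,"x":0,"y":0,"z":-10,"ax":0,"ay":0,"az":0},{"jaw":65,"x":0,"y":0,"z":-35,"ax":0,"ay":0,"az":0},{"jaw":100,"x":0,"y":0,"z":-45,"ax":0,"ay":0,"az":0},{"jaw":100,"x":0,"y":0,"z":-35,"ax":0,"ay":0,"az":0},{"jaw":100,"x":0,"y":0,"z":0,"ax":0,"ay":0,"az":0}]' 40
python3 - <<'E'
from h import *
chk(); det(['side','scene']); tell([.4,.295,.18],Rdn())
E
```

```text
t: 31.38
eef_pos: [0.6103, 0.0757, 0.2445]
tool_rot: [-0.075, 0.666, 0.738, 0.073]
contact_force: [0.5, 0.5, 0.2]
gripper_width: 1.004
chute 956 [299.   -2.   24.2] [23.6 25.7 26.9]
chute 899 [260.3  -0.8  23.3] [21.1 25.7 26.9]
chute 831 [221.4  -0.4  23.2] [20.4 25.7 26.9]
chute 770 [184.2  -1.1  23.3] [20.2 25.7 26.9]
side 46 [ 0.581 -0.359  0.026]
side 58 [ 0.536 -0.313  0.025]
side 250 [0.76  0.106 0.029]
side 152 [0.399 0.297 0.027]
side 71 [0.516 0.365 0.029]
scene 77 [0.401 0.293 0.025]
scene 137 [0.539 0.344 0.029]
scene 60 [0.604 0.102 0.028]
t 31.52 at [0.608  0.0776 0.2404] shift [ 219.8 -184.4  108.6] turn [ -0.   -12.04   0.07] |shift after turn| [ 237.4 -184.7   60.4] F [-0.6 -0.5 -0.6] g 1.000
```

```bash
python3 -m crank '[{"jaw":100,"x":0,"y":0,"z":0,"ax":0,"ay":-6,"az":0},{"jaw":100,"x":0,"y":-20,"z":0,"ax":0,"ay":-6,"az":0},{"jaw":100,"x":30,"y":-40,"z":0,"ax":0,"ay":0,"az":0},{"jaw":100,"x":40,"y":-42,"z":0,"ax":0,"ay":0,"az":0},{"jaw":100,"x":45,"y":-42,"z":0,"ax":0,"ay":0,"az":0},{"jaw":100,"x":45,"y":-35,"z":20,"ax":0,"ay":0,"az":0},{"jaw":100,"x":45,"y":-5,"z":40,"ax":0,"ay":0,"az":0},{"jaw":100,"x":30,"y":0,"z":45,"ax":0,"ay":0,"az":0},{"jaw":100,"x":2,"y":0,"z":25,"ax":0,"ay":0,"az":0},{"jaw":100,"x":0,"y":0,"z":0,"ax":0,"ay":0,"az":0},{"jaw":100,"x":0,"y":0,"z":0,"ax":0,"ay":0,"az":0}]' 40
python3 - <<'E'
from h import *
chkb(); tell([.4,.295,.013],Rdn())
E
```

```text
t: 32.9
eef_pos: [0.4017, 0.2935, 0.1113]
tool_rot: [0.001, 0.67, 0.742, 0.001]
contact_force: [0.2, -0.3, -0.4]
gripper_width: 1.001
bench 1217 [0.5232 0.3557 0.028 ]
bench 1275 [0.3998 0.2951 0.0253]
t 32.95 at [0.4019 0.2938 0.1117] shift [ 1.3 -2.  98.7] turn [ 0.12 -0.05 -0.01] |shift after turn| [ 1.4 -1.8 98.7] F [ 0.4  0.7 -0. ] g 1.001
```

```bash
python3 -m crank '[{"jaw":100,"x":1,"y":-1.5,"z":40,"ax":0,"ay":0,"az":0},{"jaw":100,"x":0,"y":0,"z":40,"ax":0,"ay":0,"az":0},{"jaw":100,"x":0,"y":0,"z":18,"ax":0,"ay":0,"az":0},{"jaw":20,"x":0,"y":0,"z":0,"ax":0,"ay":0,"az":0},{"jaw":20,"x":0,"y":0,"z":0,"ax":0,"ay":0,"az":0},{"jaw":20,"x":0,"y":0,"z":0,"ax":0,"ay":0,"az":0},{"jaw":20,"x":0,"y":0,"z":0,"ax":0,"ay":0,"az":0},{"jaw":20,"x":0,"y":0,"z":-20,"ax":0,"ay":0,"az":0},{"jaw":20,"x":0,"y":0,"z":-60,"ax":0,"ay":0,"az":0},{"jaw":20,"x":0,"y":0,"z":-60,"ax":0,"ay":0,"az":0},{"jaw":20,"x":0,"y":0,"z":-60,"ax":0,"ay":0,"az":0},{"jaw":20,"x":0,"y":0,"z":0,"ax":0,"ay":0,"az":0}]' 40
python3 - <<'E'
from h import *
tell(toW([338,0,60]),Rch())
E
```

```text
t: 34.45
eef_pos: [0.4017, 0.2965, 0.2169]
tool_rot: [-0.0, 0.67, 0.743, 0.005]
contact_force: [-0.6, -0.7, -1.2]
gripper_width: 0.353
t 34.45 at [0.4017 0.2965 0.2169] shift [-185.2  182.3   45.1] turn [ 0.35 11.61  0.11] |shift after turn| [-190.   182.9    5.8] F [-0.6 -0.7 -1.2] g 0.353
```

```bash
python3 -m crank '[{"jaw":20,"x":0,"y":0,"z":-30,"ax":0,"ay":6,"az":0},{"jaw":20,"x":0,"y":10,"z":0,"ax":0,"ay":6,"az":0},{"jaw":20,"x":-30,"y":30,"z":0,"ax":0,"ay":0,"az":0},{"jaw":20,"x":-40,"y":38,"z":0,"ax":0,"ay":0,"az":0},{"jaw":20,"x":-40,"y":38,"z":0,"ax":0,"ay":0,"az":0},{"jaw":20,"x":-40,"y":38,"z":0,"ax":0,"ay":0,"az":0},{"jaw":20,"x":-30,"y":24,"z":15,"ax":0,"ay":0,"az":0},{"jaw":20,"x":-10,"y":5,"z":20,"ax":0,"ay":0,"az":0},{"jaw":20,"x":0,"y":0,"z":0,"ax":0,"ay":0,"az":0},{"jaw":20,"x":0,"y":0,"z":0,"ax":0,"ay":0,"az":0}]' 40
python3 - <<'E'
from h import *
tell(toW([338,0,18]),Rch())
E
```

```text
t: 35.7
eef_pos: [0.5992, 0.1375, 0.1694]
tool_rot: [-0.078, 0.665, 0.739, 0.071]
contact_force: [0.2, 0.2, -0.1]
gripper_width: 0.351
t 35.70 at [0.5992 0.1375 0.1694] shift [-5.7  2.6 38.4] turn [ 0.   -0.07  0.14] |shift after turn| [-5.7  2.6 38.4] F [ 0.2  0.2 -0.1] g 0.351
```

```bash
python3 -m crank '[{"jaw":20,"x":-4.5,"y":2,"z":15,"ax":0,"ay":0,"az":0},{"jaw":20,"x":0,"y":0,"z":15,"ax":0,"ay":0,"az":0},{"jaw":20,"x":0,"y":0,"z":8,"ax":0,"ay":0,"az":0},{"jaw":20,"x":0,"y":0,"z":0,"ax":0,"ay":0,"az":0},{"jaw":20,"x":0,"y":0,"z":0,"ax":0,"ay":0,"az":0}]' 40
python3 - <<'E'
from h import *
tell(toW([338,0,15]),Rch())
E
```

```text
t: 36.33
eef_pos: [0.602, 0.1396, 0.1313]
tool_rot: [-0.077, 0.666, 0.738, 0.071]
contact_force: [-0.8, -0.2, -0.4]
gripper_width: 0.35
t 36.33 at [0.602  0.1396 0.1313] shift [ 0.4 -0.3  3.8] turn [ 0.08 -0.    0.06] |shift after turn| [ 0.4 -0.3  3.8] F [-0.8 -0.2 -0.4] g 0.350
```

```bash
python3 -m crank '[{"jaw":20,"x":0.3,"y":-0.2,"z":3,"ax":0,"ay":0,"az":0},{"jaw":20,"x":0,"y":0,"z":1.5,"ax":0,"ay":0,"az":0},{"jaw":20,"x":0,"y":0,"z":0,"ax":0,"ay":0,"az":0},{"jaw":65,"x":0,"y":0,"z":0,"ax":0,"ay":0,"az":0},{"jaw":65,"x":0,"y":0,"z":0,"ax":0,"ay":0,"az":0},{"jaw":65,"x":0,"y":0,"z":-10,"ax":0,"ay":0,"az":0},{"jaw":65,"x":0,"y":0,"z":-35,"ax":0,"ay":0,"az":0},{"jaw":100,"x":0,"y":0,"z":-45,"ax":0,"ay":0,"az":0},{"jaw":100,"x":0,"y":0,"z":-50,"ax":0,"ay":0,"az":0},{"jaw":100,"x":0,"y":0,"z":-50,"ax":0,"ay":0,"az":0},{"jaw":100,"x":0,"y":0,"z":0,"ax":0,"ay":0,"az":0}]' 40
cat >> h.py <<'E'
def wood(n='wrist'):
    im,d,c=cam(n); P=cloud(c,d); hsv=cv2.cvtColor(im,cv2.COLOR_RGB2HSV)
    m=(hsv[...,0]>8)&(hsv[...,0]<25)&(hsv[...,1]>100)&(hsv[...,2]>50)&(P[...,2]>.05)&(P[...,2]<.3)&(P[...,1]>.2)
    k,l,s,_=cv2.connectedComponentsWithStats(m.astype(np.uint8))
    for i in range(1,k):
        if s[i,4]>60:
            q=P[l==i]; zt=np.percentile(q[:,2],97); t=q[q[:,2]>zt-.006]
            print(n,s[i],'ztop',zt.round(3),'top c',((np.percentile(t,4,axis=0)+np.percentile(t,96,axis=0))/2).round(4),'all c',((np.percentile(q,3,axis=0)+np.percentile(q,97,axis=0))/2).round(4))
    return im
E
python3 - <<'E'
from h import *
chk(); wood('scene'); wood('side'); tell([.537,.30,.30],Rdn())
E
```

```text
t: 37.7
eef_pos: [0.6074, 0.0994, 0.3174]
tool_rot: [-0.075, 0.667, 0.738, 0.074]
contact_force: [0.1, 0.2, -0.5]
gripper_width: 1.002
chute 639 [ 3.37e+02 -2.00e-01  2.43e+01] [23.4 25.7 27. ]
chute 601 [299.2  -1.7  23.7] [22.3 25.7 26.9]
chute 1551 [216.5   0.4  23.4] [21.  25.8 27. ]
scene [214   0  35  36 957] ztop 0.194 top c [-0.4178  0.5987  0.1986] all c [-0.4918  0.5943  0.1237]
scene [414 120  17  30 359] ztop 0.198 top c [0.6581 0.3828 0.1958] all c [0.6594 0.3803 0.16  ]
scene [375 122  11  21 169] ztop 0.152 top c [0.5394 0.3529 0.1497] all c [0.5399 0.3503 0.1229]
side [232 273  18  34 420] ztop 0.2 top c [0.6555 0.3891 0.1978] all c [0.6534 0.3908 0.1643]
side [291 288  12  23 221] ztop 0.155 top c [0.5364 0.3563 0.1523] all c [0.5356 0.3582 0.128 ]
t 37.85 at [0.6047 0.102  0.312 ] shift [197.  -46.9  54.3] turn [ -0.   -12.04   0.06] |shift after turn| [203.9 -47.2  12. ] F [-0.3  0.3  0.5] g 1.000
```

```bash
python3 -m crank '[{"jaw":100,"x":0,"y":0,"z":0,"ax":0,"ay":-6,"az":0},{"jaw":100,"x":15,"y":0,"z":0,"ax":0,"ay":-6,"az":0},{"jaw":100,"x":35,"y":-10,"z":0,"ax":0,"ay":0,"az":0},{"jaw":100,"x":45,"y":-10,"z":0,"ax":0,"ay":0,"az":0},{"jaw":100,"x":45,"y":-10,"z":0,"ax":0,"ay":0,"az":0},{"jaw":100,"x":45,"y":-10,"z":0,"ax":0,"ay":0,"az":0},{"jaw":100,"x":45,"y":-7,"z":0,"ax":0,"ay":0,"az":0},{"jaw":100,"x":28,"y":5,"z":20,"ax":0,"ay":0,"az":0},{"jaw":100,"x":0,"y":0,"z":10,"ax":0,"ay":0,"az":0},{"jaw":100,"x":0,"y":0,"z":0,"ax":0,"ay":0,"az":0},{"jaw":100,"x":0,"y":0,"z":0,"ax":0,"ay":0,"az":0}]' 40
python3 - <<'E'
from h import *
im=wood(); save('w6.png',im); tell([.5375,.355,.11],Rdn())
E
```

```text
t: 39.22
eef_pos: [0.5375, 0.3522, 0.2846]
tool_rot: [0.0, 0.671, 0.742, 0.001]
contact_force: [-0.4, 0.2, 0.2]
gripper_width: 1.001
wrist [ 438  137   87   63 3792] ztop 0.198 top c [0.6556 0.3864 0.1957] all c [0.6543 0.3874 0.1631]
wrist [ 312  160   31   41 1048] ztop 0.151 top c [0.5384 0.3549 0.1498] all c [0.5382 0.3556 0.1259]
t 39.27 at [0.5376 0.3525 0.2848] shift [ 2.400e+00 -1.000e-01  1.748e+02] turn [ 0.1  -0.03 -0.08] |shift after turn| [  2.5   0.2 174.8] F [-0.4 -0.2  0.3] g 0.996
```

View pics/w6.png

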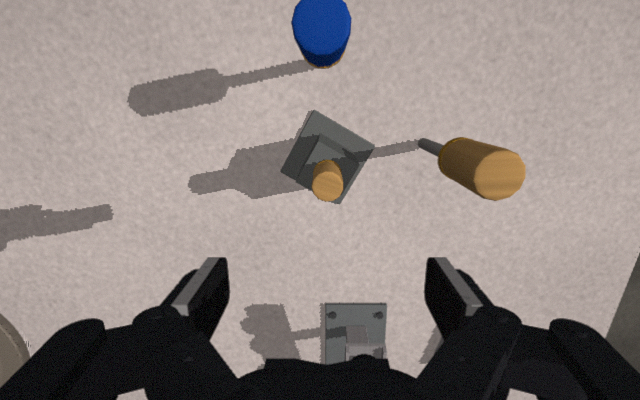

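```bash
python3 -m crank '[{"jaw":100,"x":2,"y":0,"z":25,"ax":0,"ay":0,"az":0},{"jaw":100,"x":0,"y":0.5,"z":45,"ax":0,"ay":0,"az":0},{"jaw":100,"x":0,"y":0,"z":45,"ax":0,"ay":0,"az":0},{"jaw":100,"x":0,"y":0,"z":35,"ax":0,"ay":0,"az":0},{"jaw":100,"x":0,"y":0,"z":20,"ax":0,"ay":0,"az":0},{"jaw":100,"x":0,"y":0,"z":0,"ax":0,"ay":0,"az":0},{"jaw":100,"x":0,"y":0,"z":0,"ax":0,"ay":0,"az":0}]' 40
python3 - <<'E'
from h import *
tell([.5383,.3545,.106],Rdn())
E
```

```text
t: 40.15
eef_pos: [0.5386, 0.3561, 0.1158]
tool_rot: [0.001, 0.67, 0.742, 0.002]
contact_force: [0.3, -0.2, 0.5]
gripper_width: 0.999
t 40.15 at [0.5386 0.3561 0.1158] shift [-1.6 -0.5  9.8] turn [ 0.19 -0.07  0.03] |shift after turn| [-1.6 -0.5  9.8] F [ 0.3 -0.2  0.5] g 0.999
```

```bash
python3 -m crank '[{"jaw":100,"x":-1.5,"y":-0.5,"z":9,"ax":0,"ay":0,"az":0},{"jaw":100,"x":0,"y":0,"z":0,"ax":0,"ay":0,"az":0},{"jaw":10,"x":0,"y":0,"z":0,"ax":0,"ay":0,"az":0},{"jaw":10,"x":0,"y":0,"z":0,"ax":0,"ay":0,"az":0},{"jaw":10,"x":0,"y":0,"z":0,"ax":0,"ay":0,"az":0},{"jaw":10,"x":0,"y":0,"z":0,"ax":0,"ay":0,"az":0},{"jaw":10,"x":0,"y":0,"z":0,"ax":0,"ay":0,"az":0}]' 80
python3 - <<'E'
from h import *
tell([.5383,.3545,.106],Rdn()); print(st()[0]['tool_rot'])
E
python3 -m crank '[{"jaw":10,"x":0,"y":0,"z":-20,"ax":0,"ay":0,"az":0},{"jaw":10,"x":0,"y":0,"z":-40,"ax":0,"ay":0,"az":0},{"jaw":10,"x":0,"y":0,"z":-45,"ax":0,"ay":0,"az":0},{"jaw":10,"x":0,"y":0,"z":-45,"ax":0,"ay":0,"az":0},{"jaw":10,"x":0,"y":0,"z":-35,"ax":0,"ay":0,"az":0},{"jaw":10,"x":0,"y":0,"z":-15,"ax":0,"ay":0,"az":0},{"jaw":10,"x":0,"y":0,"z":0,"ax":0,"ay":0,"az":0},{"jaw":10,"x":0,"y":0,"z":0,"ax":0,"ay":0,"az":0}]' 80
python3 - <<'E'
from h import *
tell(toW([362,0,140]),Rch())
o,p,r=st()
for n in ['scene','side']:
    im,d,c=cam(n); P=cloud(c,d); T=r.inv().apply(P.reshape(-1,3)-p).reshape(400,640,3)*1000
    m=(abs(T[...,0])<25)&(abs(T[...,1])<14)&(T[...,2]>5)&(T[...,2]<130); q=T[m]
    print(n,m.sum(),'zmax',np.percentile(q[:,2],[50,97,100]).round(1))
    for lo in (20,40,60,80): 
        w=q[(q[:,2]>lo)&(q[:,2]<lo+20)]; print(lo,len(w),np.median(w,0).round(1) if len(w) else '')
    u=proj(c,p)[0].astype(int); print(u); y0=max(u[1]-110,0); x0=max(u[0]-75,0)
    save(n+'_st.png',cv2.resize(im[y0:y0+200,x0:x0+150],None,fx=3,fy=3))
E
```

```text
t: 41.02
eef_pos: [0.5373, 0.3546, 0.1055]
tool_rot: [0.0, 0.67, 0.743, 0.001]
contact_force: [-1.4, -0.1, 3.3]
gripper_width: 0.313
t 41.02 at [0.5373 0.3546 0.1055] shift [-0.2  1.  -0.5] turn [ 0.09 -0.03  0.05] |shift after turn| [-0.2  1.  -0.5] F [-1.4 -0.1  3.3] g 0.313
[3.05021818e-04 6.69785085e-01 7.42554557e-01 7.59834532e-04]
t: 42.02
eef_pos: [0.536, 0.3543, 0.3036]
tool_rot: [-0.0, 0.67, 0.743, -0.001]
contact_force: [0.1, -0.9, -1.6]
gripper_width: 0.309
t 42.02 at [0.536  0.3543 0.3036] shift [-221.5   43.2   48.7] turn [-0.07 12.04  0.05] |shift after turn| [-226.8   43.4    1.5] F [ 0.1 -0.9 -1.6] g 0.309
scene 112 zmax [42.5 92.  97.6]
20 23 [-3.6  0.8 28. ]
40 24 [-3.7  0.5 48.1]
60 20 [-2.1 -0.6 69.3]
80 16 [-2.1  1.2 89.2]
[386  76]
side 131 zmax [51.6 92.8 95.6]
20 32 [ 3.7 -0.7 31.4]
40 30 [ 4.  -0.7 49.8]
60 28 [ 3.6 -0.4 69.1]
80 24 [ 3.5 -0.4 87.2]
[296 246]
```

```bash
python3 -m crank '[{"jaw":10,"x":-15,"y":0,"z":0,"ax":0,"ay":6,"az":0},{"jaw":10,"x":-30,"y":5,"z":0,"ax":0,"ay":6,"az":0},{"jaw":10,"x":-40,"y":8,"z":-4,"ax":0,"ay":0,"az":0},{"jaw":10,"x":-40,"y":10,"z":-4,"ax":0,"ay":0,"az":0},{"jaw":10,"x":-40,"y":10,"z":0,"ax":0,"ay":0,"az":0},{"jaw":10,"x":-35,"y":10,"z":0,"ax":0,"ay":0,"az":0},{"jaw":10,"x":-14,"y":0,"z":0,"ax":0,"ay":0,"az":0},{"jaw":10,"x":0,"y":0,"z":0,"ax":0,"ay":0,"az":0},{"jaw":10,"x":0,"y":0,"z":0,"ax":0,"ay":0,"az":0},{"jaw":10,"x":0,"y":0,"z":0,"ax":0,"ay":0,"az":0}]' 80
python3 - <<'E'
from h import *
tell(toW([372,-.3,104]),Rch()); print(toC(st()[1])); chk()
E
```

```text
t: 43.38
eef_pos: [0.6012, 0.1499, 0.2748]
tool_rot: [-0.078, 0.665, 0.739, 0.071]
contact_force: [-0.4, 0.4, -0.9]
gripper_width: 0.309
t 43.38 at [0.6012 0.1499 0.2748] shift [-5.5 -0.3 52.9] turn [ 0.02 -0.04  0.21] |shift after turn| [-5.5 -0.3 52.9] F [-0.4  0.4 -0.9] g 0.309
[[377.48700714  -0.5891184  156.91563494]]
chute 268 [203.7   1.1  23.5] [21.5 26.1 27.2]
```

```bash
python3 -m crank '[{"jaw":10,"x":-4,"y":-0.3,"z":15,"ax":0,"ay":0,"az":0.15},{"jaw":10,"x":0,"y":0,"z":20,"ax":0,"ay":0,"az":0},{"jaw":10,"x":0,"y":0,"z":16,"ax":0,"ay":0,"az":0},{"jaw":10,"x":0,"y":0,"z":0,"ax":0,"ay":0,"az":0},{"jaw":10,"x":0,"y":0,"z":0,"ax":0,"ay":0,"az":0}]' 80
python3 - <<'E'
from h import *
tell(toW([372,-.3,104]),Rch()); print(toC(st()[1]))
im,d,c=cam('side'); save('s7.png',cv2.resize(im[100:300,200:420],None,fx=3,fy=3))
E
```

```text
t: 44.05
eef_pos: [0.6008, 0.1546, 0.2242]
tool_rot: [-0.077, 0.667, 0.738, 0.07]
contact_force: [0.7, -0.2, -0.2]
gripper_width: 0.311
t 44.05 at [0.6008 0.1546 0.2242] shift [ 0.5 -0.4  2.4] turn [ 0.07  0.   -0.1 ] |shift after turn| [ 0.5 -0.4  2.4] F [ 0.7 -0.2 -0.2] g 0.311
[[371.50628317  -0.70303405 106.44672437]]
```

View pics/s7.png

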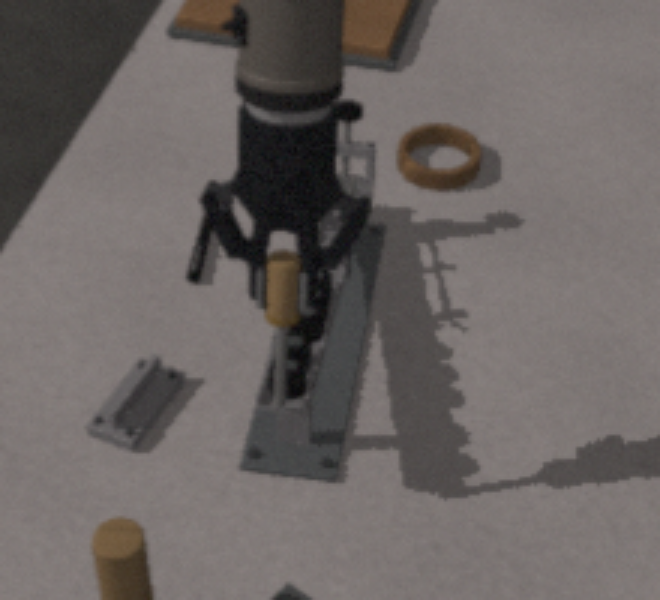

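```bash
python3 -m crank '[{"jaw":10,"x":-4,"y":-0.4,"z":2.2,"ax":0,"ay":0,"az":0},{"jaw":10,"x":-10,"y":0,"z":0,"ax":0,"ay":0,"az":0},{"jaw":10,"x":-12,"y":0,"z":0,"ax":0,"ay":0,"az":0},{"jaw":10,"x":-12,"y":0,"z":0,"ax":0,"ay":0,"az":0},{"jaw":10,"x":-12,"y":0,"z":0,"ax":0,"ay":0,"az":0},{"jaw":10,"x":-10,"y":0,"z":0,"ax":0,"ay":0,"az":0},{"jaw":10,"x":0,"y":0,"z":0,"ax":0,"ay":0,"az":0},{"jaw":10,"x":0,"y":0,"z":0,"ax":0,"ay":0,"az":0}]' 80
python3 - <<'E'
from h import *
tell(toW([165,-.3,104]),Rch()); print(toC(st()[1]))
E
```

```text
t: 45.1
eef_pos: [0.606, 0.097, 0.2093]
tool_rot: [-0.077, 0.667, 0.738, 0.07]
contact_force: [0.9, 0.2, -0.4]
gripper_width: 0.311
t 45.10 at [0.606  0.097  0.2093] shift [-1.469e+02  5.000e-01 -1.000e-01] turn [ 0.04 -0.01 -0.08] |shift after turn| [-1.469e+02  3.000e-01 -1.000e-01] F [ 0.9  0.2 -0.4] g 0.311
[[3.11850648e+02 2.91853596e-02 1.03936827e+02]]
```

```bash
python3 -m crank '[{"jaw":10,"x":-12,"y":0.3,"z":0,"ax":0,"ay":0,"az":0},{"jaw":10,"x":-12,"y":0,"z":0,"ax":0,"ay":0,"az":0},{"jaw":10,"x":-12,"y":0,"z":0,"ax":0,"ay":0,"az":0},{"jaw":10,"x":-12,"y":0,"z":0,"ax":0,"ay":0,"az":0},{"jaw":10,"x":-12,"y":0,"z":0,"ax":0,"ay":0,"az":0},{"jaw":10,"x":-12,"y":0,"z":0,"ax":0,"ay":0,"az":0},{"jaw":10,"x":-12,"y":0,"z":0,"ax":0,"ay":0,"az":0},{"jaw":10,"x":-12,"y":0,"z":0,"ax":0,"ay":0,"az":0},{"jaw":10,"x":-12,"y":0,"z":0,"ax":0,"ay":0,"az":0},{"jaw":10,"x":-10,"y":0,"z":0,"ax":0,"ay":0,"az":0},{"jaw":10,"x":0,"y":0,"z":0,"ax":0,"ay":0,"az":0},{"jaw":10,"x":0,"y":0,"z":0,"ax":0,"ay":0,"az":0}]' 80
python3 - <<'E'
from h import *
tell(toW([165,-.3,104]),Rch()); print(toC(st()[1]))
E
```

```text
t: 46.6
eef_pos: [0.6174, -0.0184, 0.1845]
tool_rot: [-0.078, 0.667, 0.738, 0.07]
contact_force: [0.6, 0.8, -1.2]
gripper_width: 0.31
t 46.60 at [ 0.6174 -0.0184  0.1845] shift [-28.3   0.8  -0.2] turn [-0.01  0.02 -0.11] |shift after turn| [-28.3   0.8  -0.2] F [ 0.6  0.8 -1.2] g 0.310
[[193.32506649   0.47631989 103.7800097 ]]
```

```bash
python3 -m crank '[{"jaw":10,"x":-7,"y":0.5,"z":0,"ax":0,"ay":0,"az":0},{"jaw":10,"x":-7,"y":0,"z":0,"ax":0,"ay":0,"az":0},{"jaw":10,"x":-6,"y":0,"z":0,"ax":0,"ay":0,"az":0},{"jaw":10,"x":-4,"y":0,"z":0,"ax":0,"ay":0,"az":0},{"jaw":10,"x":0,"y":0,"z":0,"ax":0,"ay":0,"az":0},{"jaw":10,"x":0,"y":0,"z":0,"ax":0,"ay":0,"az":0}]' 80
python3 - <<'E'
from h import *
tell(toW([165,-.3,104]),Rch()); print(toC(st()[1]))
E
```

```text
t: 47.35
eef_pos: [0.6205, -0.0416, 0.1797]
tool_rot: [-0.077, 0.667, 0.738, 0.07]
contact_force: [-0.6, -0.9, -1.6]
gripper_width: 0.307
t 47.35 at [ 0.6205 -0.0416  0.1797] shift [-4.4  0.  -0. ] turn [ 0.03  0.01 -0.11] |shift after turn| [-4.4  0.  -0. ] F [-0.6 -0.9 -1.6] g 0.307
[[169.40349299  -0.27891296 103.95784575]]
```

Approach in small steps until force rises.

```bash
python3 -m crank '[{"jaw":10,"x":-2,"y":0,"z":0,"ax":0,"ay":0,"az":0},{"jaw":10,"x":-2,"y":0,"z":0,"ax":0,"ay":0,"az":0},{"jaw":10,"x":0,"y":0,"z":0,"ax":0,"ay":0,"az":0},{"jaw":10,"x":0,"y":0,"z":0,"ax":0,"ay":0,"az":0}]' 80
python3 - <<'E'
from h import *
print(toC(st()[1]))
E
python3 -m crank '[{"jaw":10,"x":-1,"y":0,"z":0,"ax":0,"ay":0,"az":0},{"jaw":10,"x":-1,"y":0,"z":0,"ax":0,"ay":0,"az":0},{"jaw":10,"x":0,"y":0,"z":0,"ax":0,"ay":0,"az":0},{"jaw":10,"x":0,"y":0,"z":0,"ax":0,"ay":0,"az":0}]' 80
python3 - <<'E'
from h import *
tell(toW([165,-.3,104]),Rch()); print(toC(st()[1]))
E
```

```text
t: 47.85
eef_pos: [0.6211, -0.0453, 0.1789]
tool_rot: [-0.077, 0.667, 0.738, 0.07]
contact_force: [-0.0, 0.7, -1.4]
gripper_width: 0.305
[[165.59171949  -0.4879052  103.9802373 ]]
t: 48.35
eef_pos: [0.6213, -0.0473, 0.1785]
tool_rot: [-0.077, 0.667, 0.738, 0.07]
contact_force: [-0.4, 0.4, -1.3]
gripper_width: 0.308
t 48.35 at [ 0.6213 -0.0473  0.1785] shift [ 1.4 -0.2 -0. ] turn [ 0.05 -0.01 -0.09] |shift after turn| [ 1.4 -0.2 -0. ] F [-0.4  0.4 -1.3] g 0.308
[[163.61073298  -0.48032139 103.99420758]]
```

```bash
for i in 1 2; do python3 -m crank '[{"jaw":10,"x":-1,"y":0,"z":0,"ax":0,"ay":0,"az":0},{"jaw":10,"x":0,"y":0,"z":0,"ax":0,"ay":0,"az":0},{"jaw":10,"x":0,"y":0,"z":0,"ax":0,"ay":0,"az":0}]' 80; done
python3 - <<'E'
from h import *
tell(toW([165,-.3,104]),Rch()); print(toC(st()[1]))
E
```

```text
t: 48.72
eef_pos: [0.6214, -0.048, 0.1784]
tool_rot: [-0.077, 0.667, 0.738, 0.07]
contact_force: [0.3, 0.4, -0.1]
gripper_width: 0.307
t: 49.1
eef_pos: [0.6216, -0.0486, 0.1782]
tool_rot: [-0.078, 0.667, 0.738, 0.071]
contact_force: [0.7, 3.0, 0.4]
gripper_width: 0.308
t 49.10 at [ 0.6216 -0.0486  0.1782] shift [ 2.8 -0.3 -0. ] turn [ 0.05 -0.05 -0.07] |shift after turn| [ 2.8 -0.3 -0. ] F [0.7 3.  0.4] g 0.308
[[162.16808702  -0.64224962 103.97208571]]
```

```bash
for i in 1 2; do python3 -m crank '[{"jaw":10,"x":-1,"y":0,"z":0,"ax":0,"ay":0,"az":0},{"jaw":10,"x":0,"y":0,"z":0,"ax":0,"ay":0,"az":0},{"jaw":10,"x":0,"y":0,"z":0,"ax":0,"ay":0,"az":0}]' 80; done
python3 - <<'E'
from h import *
tell(toW([165,-.3,104]),Rch()); print(toC(st()[1]))
im,d,c=cam('scene'); save('s8.png',cv2.resize(im[150:300,210:390],None,fx=4,fy=4,interpolation=cv2.INTER_CUBIC))
E
```

```text
t: 49.48
eef_pos: [0.6217, -0.0495, 0.1781]
tool_rot: [-0.078, 0.667, 0.738, 0.071]
contact_force: [-0.8, 4.1, 1.2]
gripper_width: 0.31
t: 49.85
eef_pos: [0.6218, -0.0499, 0.1779]
tool_rot: [-0.078, 0.667, 0.738, 0.071]
contact_force: [-1.0, 5.6, 2.2]
gripper_width: 0.306
t 49.85 at [ 0.6218 -0.0499  0.1779] shift [ 4.2 -0.5 -0. ] turn [ 0.05 -0.12 -0.04] |shift after turn| [ 4.2 -0.4 -0. ] F [-1.   5.6  2.2] g 0.306
[[160.83654999  -0.74934082 103.95210317]]
```

View pics/s8.png

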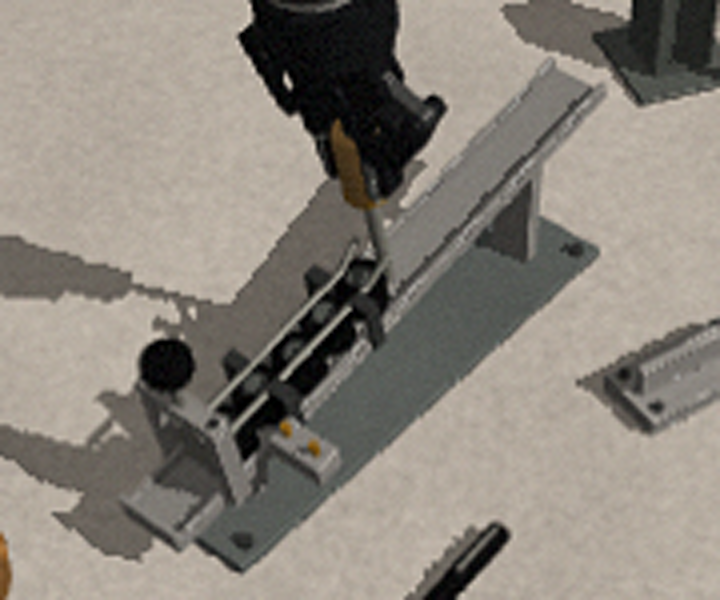

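```bash
python3 -m crank '[{"jaw":10,"x":10,"y":0,"z":0,"ax":0,"ay":0,"az":0},{"jaw":10,"x":20,"y":0,"z":0,"ax":0,"ay":0,"az":0},{"jaw":10,"x":15,"y":0,"z":-15,"ax":0,"ay":0,"az":0},{"jaw":10,"x":0,"y":0,"z":-40,"ax":0,"ay":0,"az":0},{"jaw":10,"x":0,"y":0,"z":-45,"ax":0,"ay":0,"az":0},{"jaw":10,"x":0,"y":0,"z":-30,"ax":0,"ay":0,"az":0},{"jaw":10,"x":0,"y":0,"z":0,"ax":0,"ay":0,"az":0},{"jaw":10,"x":0,"y":0,"z":0,"ax":0,"ay":0,"az":0}]' 80
cat >> h.py <<'E'
def lean():
    o,p,r=st()
    for n in ['scene','side']:
        im,d,c=cam(n); P=cloud(c,d); T=r.inv().apply(P.reshape(-1,3)-p).reshape(400,640,3)*1000
        m=(abs(T[...,0])<28)&(abs(T[...,1])<16)&(T[...,2]>14)&(T[...,2]<130); q=T[m]
        print(n,m.sum(),'zmax',np.percentile(q[:,2],[97,100]).round(1), 'x(z)',np.polyfit(q[:,2],q[:,0],1).round(3),'y(z)',np.polyfit(q[:,2],q[:,1],1).round(3))
    im,d,c=cam('wrist'); return im,c,p,r
E
python3 - <<'E'
from h import *
im,c,p,r=lean(); chk(); tell([.5373,.3546,.31],Rdn())
save('w9.png',im)
E
```

```text
t: 50.9
eef_pos: [0.6195, -0.0342, 0.3138]
tool_rot: [-0.078, 0.667, 0.738, 0.07]
contact_force: [-0.2, -0.9, -1.4]
gripper_width: 0.306
scene 103 zmax [ 94.3 100. ] x(z) [ 0.005 -2.276] y(z) [-1.000e-03  1.314e+00]
side 103 zmax [94.9 96.9] x(z) [2.000e-03 3.764e+00] y(z) [-0.014  0.758]
t 51.10 at [ 0.6195 -0.0337  0.3131] shift [385.3 -42.7  85.3] turn [ -0.06 -12.02  -0.09] |shift after turn| [394.7 -42.2   3.1] F [ 0.4 -0.3 -0.3] g 0.309
```

View pics/w9.png

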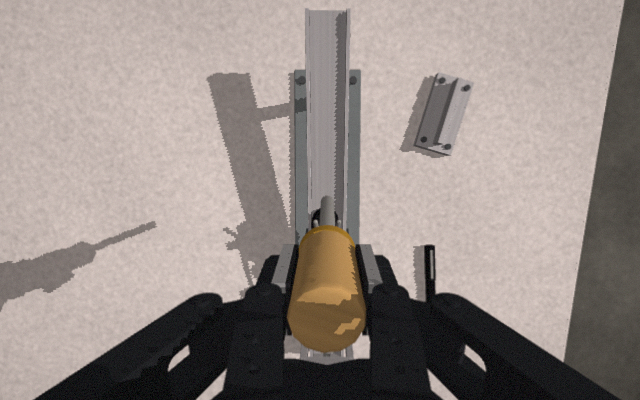

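```bash
python3 - <<'E'
from h import *
im,d,c=cam('scene'); i2,d2,c2=cam('side')
# rectify the chute plane z=26 to top view: x 0..200 -> 800 px wide
out=[]
for im_,c_ in ((im,c),(i2,c2)):
    xs,ys=np.meshgrid(np.arange(-20,180,.25),np.arange(40,-40,-.25)); W=O+np.stack([xs,ys,xs*0+26],-1).reshape(-1,3)@CR().T/1000
    uv=proj(c_,W).reshape(xs.shape+(2,)).astype(np.float32); out.append(cv2.remap(im_,uv[...,0],uv[...,1],cv2.INTER_CUBIC))
o=np.vstack(out); o[:, ::80]=[255,0,0]; save('rect.png',o[:600])
E
```

```text
(no output)
```

View pics/rect.png

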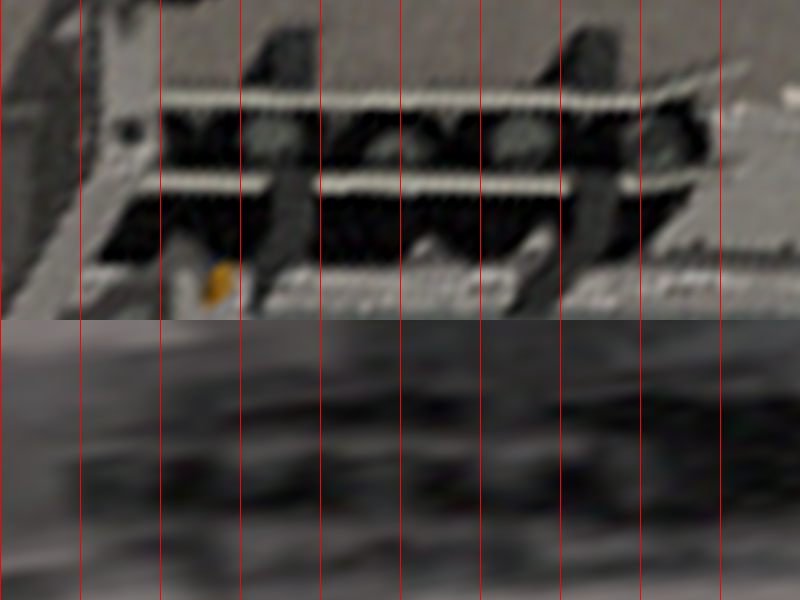

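```bash
python3 - <<'E'
from h import *
tell(toW([100,70,165]),Rch())
E
```

```text
t 51.20 at [ 0.6197 -0.034   0.3135] shift [-104.9  -70.    68.3] turn [-0.02 -0.01 -0.1 ] |shift after turn| [-104.8  -70.2   68.3] F [ 0.1 -0.4 -0.8] g 0.311
```

```bash
python3 -m crank '[{"jaw":10,"x":0,"y":-30,"z":0,"ax":0,"ay":0,"az":0},{"jaw":10,"x":-20,"y":-30,"z":0,"ax":0,"ay":0,"az":0},{"jaw":10,"x":-35,"y":-10,"z":20,"ax":0,"ay":0,"az":0},{"jaw":10,"x":-35,"y":0,"z":30,"ax":0,"ay":0,"az":0},{"jaw":10,"x":-14,"y":0,"z":18,"ax":0,"ay":0,"az":0},{"jaw":10,"x":0,"y":0,"z":0,"ax":0,"ay":0,"az":0},{"jaw":10,"x":0,"y":0,"z":0,"ax":0,"ay":0,"az":0}]' 80
python3 - <<'E'
from h import *
im,d,c=cam('wrist'); np.savez('pics/w10.npz',im=im,d=d)
xs,ys=np.meshgrid(np.arange(-20,180,.25),np.arange(30,-30,-.25)); W=O+np.stack([xs,ys,xs*0+26],-1).reshape(-1,3)@CR().T/1000
uv=proj(c,W).reshape(xs.shape+(2,)).astype(np.float32); o=cv2.remap(im,uv[...,0],uv[...,1],cv2.INTER_CUBIC)
o=np.clip(o.astype(int)*2,0,255).astype(np.uint8); o[:, ::80]=[255,0,0]
save('rect2.png',np.vstack([o,cv2.resize(im,(800,500))[150:500]])[:600])
P=cloud(c,d);K=toC(P.reshape(-1,3)).reshape(400,640,3)
m=(abs(K[...,1])<7)&(K[...,0]>-10)&(K[...,0]<175)&(K[...,2]>-3)&(K[...,2]<30); q=K[m]
for x in range(-10,175,3):
    w=q[(q[:,0]>=x)&(q[:,0]<x+3)]; print(x,len(w),(np.percentile(w[:,2],[5,50]).round(0).tolist() if len(w) else ''),end=' ')
E
```

```text
t: 52.08
eef_pos: [0.5596, -0.128, 0.2267]
tool_rot: [-0.077, 0.667, 0.738, 0.071]
contact_force: [0.1, -0.4, -1.2]
gripper_width: 0.312
-10 0  -7 0  -4 0  -1 2 [26.0, 26.0] 2 14 [25.0, 26.0] 5 20 [26.0, 26.0] 8 27 [25.0, 26.0] 11 29 [25.0, 26.0] 14 33 [25.0, 26.0] 17 39 [25.0, 26.0] 20 45 [25.0, 26.0] 23 42 [25.0, 26.0] 26 46 [24.0, 26.0] 29 41 [22.0, 25.0] 32 35 [25.0, 26.0] 35 45 [25.0, 26.0] 38 43 [25.0, 26.0] 41 43 [25.0, 26.0] 44 44 [25.0, 26.0] 47 48 [25.0, 26.0] 50 41 [25.0, 26.0] 53 48 [25.0, 26.0] 56 44 [25.0, 26.0] 59 53 [21.0, 26.0] 62 31 [22.0, 25.0] 65 51 [25.0, 26.0] 68 50 [25.0, 26.0] 71 47 [25.0, 26.0] 74 45 [25.0, 26.0] 77 47 [25.0, 26.0] 80 51 [25.0, 26.0] 83 54 [25.0, 26.0] 86 50 [25.0, 26.0] 89 50 [24.0, 26.0] 92 47 [20.0, 24.0] 95 44 [25.0, 26.0] 98 52 [25.0, 26.0] 101 47 [25.0, 26.0] 104 58 [25.0, 26.0] 107 52 [25.0, 26.0] 110 52 [25.0, 26.0] 113 58 [25.0, 26.0] 116 47 [25.0, 26.0] 119 62 [25.0, 26.0] 122 50 [14.0, 25.0] 125 38 [20.0, 25.0] 128 49 [25.0, 26.0] 131 62 [25.0, 26.0] 134 50 [25.0, 26.0] 137 66 [25.0, 26.0] 140 50 [25.0, 26.0] 143 62 [25.0, 26.0] 146 66 [25.0, 26.0] 149 49 [25.0, 26.0] 152 62 [25.0, 26.0] 155 73 [-1.0, 24.0] 158 63 [-1.0, -0.0] 161 45 [-1.0, -0.0] 164 61 [-1.0, -0.0] 167 47 [-1.0, -0.0] 170 64 [-1.0, -0.0] 173 32 [-1.0, -0.0]
```

View pics/rect2.png

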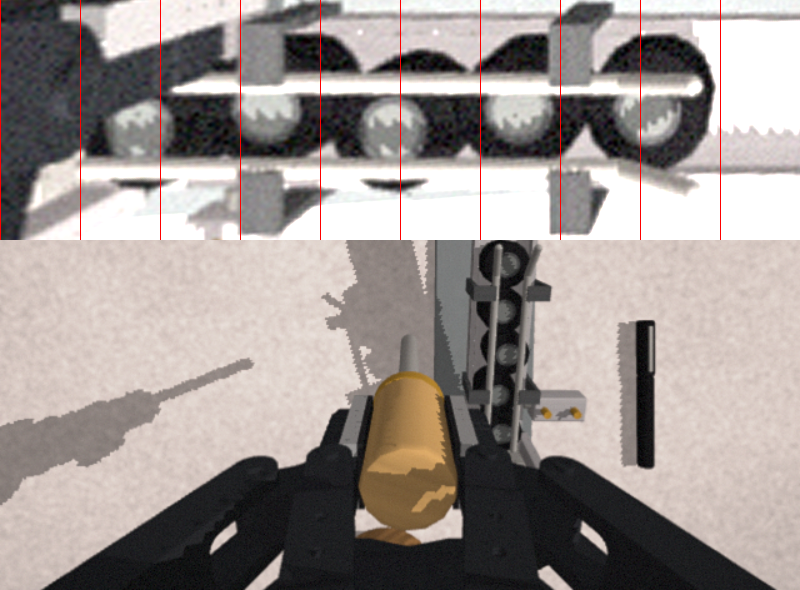

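```bash
python3 -m crank '[{"jaw":10,"x":0,"y":0,"z":-25,"ax":0,"ay":0,"az":0},{"jaw":10,"x":0,"y":0,"z":-45,"ax":0,"ay":0,"az":0},{"jaw":10,"x":0,"y":0,"z":-15,"ax":0,"ay":-6,"az":0},{"jaw":10,"x":15,"y":0,"z":0,"ax":0,"ay":-6,"az":0},{"jaw":10,"x":40,"y":0,"z":0,"ax":0,"ay":0,"az":0},{"jaw":10,"x":45,"y":0,"z":0,"ax":0,"ay":0,"az":0},{"jaw":10,"x":45,"y":0,"z":0,"ax":0,"ay":0,"az":0},{"jaw":10,"x":45,"y":0,"z":0,"ax":0,"ay":0,"az":0},{"jaw":10,"x":45,"y":0,"z":0,"ax":0,"ay":0,"az":0},{"jaw":10,"x":30,"y":0,"z":0,"ax":0,"ay":0,"az":0},{"jaw":10,"x":0,"y":0,"z":0,"ax":0,"ay":0,"az":0},{"jaw":10,"x":0,"y":0,"z":0,"ax":0,"ay":0,"az":0}]' 80
python3 - <<'E'
from h import *
tell([.5373,.3546,.30],Rdn())
E
```

```text
t: 53.62
eef_pos: [0.5343, 0.1173, 0.3115]
tool_rot: [0.0, 0.671, 0.742, 0.001]
contact_force: [0.7, -0.1, -1.6]
gripper_width: 0.308
t 53.62 at [0.5343 0.1173 0.3115] shift [235.8  26.7  11.7] turn [ 0.08 -0.04 -0.09] |shift after turn| [235.7  27.1  11.5] F [ 0.7 -0.1 -1.6] g 0.308
```

```bash
python3 -m crank '[{"jaw":10,"x":20,"y":3,"z":0,"ax":0,"ay":0,"az":0},{"jaw":10,"x":40,"y":5,"z":0,"ax":0,"ay":0,"az":0},{"jaw":10,"x":45,"y":5,"z":0,"ax":0,"ay":0,"az":0},{"jaw":10,"x":45,"y":5,"z":0,"ax":0,"ay":0,"az":0},{"jaw":10,"x":45,"y":5,"z":0,"ax":0,"ay":0,"az":0},{"jaw":10,"x":30,"y":3.5,"z":5,"ax":0,"ay":0,"az":0},{"jaw":10,"x":10,"y":0,"z":5,"ax":0,"ay":0,"az":0},{"jaw":10,"x":0,"y":0,"z":0,"ax":0,"ay":0,"az":0},{"jaw":10,"x":0,"y":0,"z":0,"ax":0,"ay":0,"az":0},{"jaw":10,"x":0,"y":0,"z":0,"ax":0,"ay":0,"az":0}]' 80
python3 - <<'E'
from h import *
tell([.5373,.3546,.23],Rdn()); lean()
E
```

```text
t: 54.88
eef_pos: [0.5376, 0.3525, 0.3015]
tool_rot: [0.0, 0.672, 0.741, 0.001]
contact_force: [-0.1, 0.4, 0.4]
gripper_width: 0.306
t 54.88 at [0.5376 0.3525 0.3015] shift [ 2.  -0.1 71.5] turn [ 0.05 -0.05 -0.24] |shift after turn| [ 2.1 -0.1 71.5] F [-0.1  0.4  0.4] g 0.306
scene 83 zmax [93.2 99.9] x(z) [ 0.053 -6.135] y(z) [-0.006  0.43 ]
side 103 zmax [95.2 97.8] x(z) [-1.000e-03  4.232e+00] y(z) [-0.011  0.506]
```

```bash
python3 -m crank '[{"jaw":10,"x":2,"y":0,"z":25,"ax":0,"ay":0,"az":-0.2},{"jaw":10,"x":0,"y":0,"z":35,"ax":0,"ay":0,"az":0},{"jaw":10,"x":0,"y":0,"z":15,"ax":0,"ay":0,"az":0},{"jaw":10,"x":0,"y":0,"z":0,"ax":0,"ay":0,"az":0},{"jaw":10,"x":0,"y":0,"z":0,"ax":0,"ay":0,"az":0}]' 80
python3 - <<'E'
from h import *
tell([.5373,.3546,.108],Rdn())
E
```

```text
t: 55.65
eef_pos: [0.5378, 0.3562, 0.2273]
tool_rot: [0.0, 0.67, 0.743, 0.001]
contact_force: [-0.1, 0.6, -0.4]
gripper_width: 0.313
t 55.65 at [0.5378 0.3562 0.2273] shift [ -1.6  -0.9 119.3] turn [ 0.14 -0.05  0.09] |shift after turn| [ -1.5  -0.6 119.3] F [-0.1  0.6 -0.4] g 0.313
```

```bash
python3 -m crank '[{"jaw":10,"x":-1.5,"y":-0.6,"z":12,"ax":0,"ay":0,"az":0},{"jaw":10,"x":0,"y":0,"z":15,"ax":0,"ay":0,"az":0},{"jaw":10,"x":0,"y":0,"z":15,"ax":0,"ay":0,"az":0},{"jaw":10,"x":0,"y":0,"z":0,"ax":0,"ay":0,"az":0}]' 80
python3 -m crank '[{"jaw":10,"x":0,"y":0,"z":20,"ax":0,"ay":0,"az":0},{"jaw":10,"x":0,"y":0,"z":20,"ax":0,"ay":0,"az":0},{"jaw":10,"x":0,"y":0,"z":20,"ax":0,"ay":0,"az":0},{"jaw":10,"x":0,"y":0,"z":10,"ax":0,"ay":0,"az":0},{"jaw":10,"x":0,"y":0,"z":0,"ax":0,"ay":0,"az":0},{"jaw":10,"x":0,"y":0,"z":0,"ax":0,"ay":0,"az":0}]' 80
python3 - <<'E'
from h import *
tell([.5373,.3546,.1055],Rdn())
E
```

```text
t: 56.15
eef_pos: [0.5355, 0.3543, 0.182]
tool_rot: [-0.0, 0.669, 0.743, -0.001]
contact_force: [-0.2, -0.2, -0.6]
gripper_width: 0.315
t: 56.9
eef_pos: [0.5371, 0.3547, 0.1145]
tool_rot: [0.0, 0.67, 0.743, 0.001]
contact_force: [0.5, 1.1, -0.3]
gripper_width: 0.307
t 56.90 at [0.5371 0.3547 0.1145] shift [-0.1  0.2  9. ] turn [ 0.09 -0.03  0.09] |shift after turn| [-0.1  0.2  9. ] F [ 0.5  1.1 -0.3] g 0.307
```

Entered the bore freely. Lower the rest and touch the shoulder.

```bash
python3 -m crank '[{"jaw":10,"x":0,"y":0,"z":5,"ax":0,"ay":0,"az":0},{"jaw":10,"x":0,"y":0,"z":4,"ax":0,"ay":0,"az":0},{"jaw":10,"x":0,"y":0,"z":0.5,"ax":0,"ay":0,"az":0},{"jaw":10,"x":0,"y":0,"z":0,"ax":0,"ay":0,"az":0},{"jaw":10,"x":0,"y":0,"z":0,"ax":0,"ay":0,"az":0}]' 80
python3 - <<'E'
from h import *
tell([.5373,.3546,.1055],Rdn())
E
```

```text
t: 57.52
eef_pos: [0.5367, 0.3548, 0.1055]
tool_rot: [-0.0, 0.669, 0.743, 0.001]
contact_force: [-3.2, -0.3, 8.5]
gripper_width: 0.31
t 57.52 at [0.5367 0.3548 0.1055] shift [-0.3  0.5 -0. ] turn [ 0.04 -0.08  0.1 ] |shift after turn| [-0.3  0.5 -0. ] F [-3.2 -0.3  8.5] g 0.310
```

```bash
python3 -m crank '[{"jaw":10,"x":0,"y":0,"z":-1,"ax":0,"ay":0,"az":0},{"jaw":60,"x":0,"y":0,"z":0,"ax":0,"ay":0,"az":0},{"jaw":100,"x":0,"y":0,"z":0,"ax":0,"ay":0,"az":0},{"jaw":100,"x":0,"y":0,"z":0,"ax":0,"ay":0,"az":0},{"jaw":100,"x":0,"y":0,"z":-15,"ax":0,"ay":0,"az":0},{"jaw":100,"x":0,"y":0,"z":-40,"ax":0,"ay":0,"az":0},{"jaw":100,"x":0,"y":0,"z":-45,"ax":0,"ay":0,"az":0},{"jaw":100,"x":0,"y":0,"z":-45,"ax":0,"ay":0,"az":0},{"jaw":100,"x":-20,"y":0,"z":-40,"ax":0,"ay":0,"az":0},{"jaw":100,"x":-40,"y":-20,"z":0,"ax":0,"ay":0,"az":0},{"jaw":100,"x":-40,"y":-30,"z":0,"ax":0,"ay":0,"az":0},{"jaw":100,"x":0,"y":0,"z":0,"ax":0,"ay":0,"az":0}]' 40
python3 - <<'E'
from h import *
wood('scene'); wood('side')
im,d,c=cam('scene'); i2,_,_=cam('side')
save('end.png',np.vstack([cv2.resize(im[90:310,140:470],(800,533))[:,:400+400],][0:1]) )
a=cv2.resize(im[85:325,150:450],(500,400)); b=cv2.resize(i2[100:380,200:410],(300,400)); save('end.png',np.hstack([a,b]))
f=np.load('pics/scene0.npz')['im']; f2=np.load('pics/side0.npz')['im']
for nm,A,B,bx in [('tape',im,f,(165,270,218,316)),('pen',im,f,(294,276,342,326)),('elec',im,f,(358,225,406,262)),('tape_s',i2,f2,(328,138,364,166)),('pen_s',i2,f2,(258,160,278,198)),('elec_s',i2,f2,(225,215,268,252))]:
    x0,y0,x1,y1=bx; print(nm,cv2.phaseCorrelate(*[np.float32(cv2.cvtColor(q[y0:y1,x0:x1].copy(),cv2.COLOR_RGB2GRAY)) for q in (B,A)]))
E
```

```text
t: 59.02
eef_pos: [0.496, 0.2457, 0.2912]
tool_rot: [-0.001, 0.672, 0.741, 0.001]
contact_force: [0.0, 0.7, 0.4]
gripper_width: 0.999
scene [214   0  35  36 957] ztop 0.194 top c [-0.417   0.5977  0.1986] all c [-0.4908  0.5947  0.1247]
scene [414 120  17  30 356] ztop 0.198 top c [0.6573 0.383  0.1958] all c [0.6592 0.3799 0.1606]
scene [375 122  11  20 158] ztop 0.152 top c [0.5369 0.3507 0.1498] all c [0.5386 0.3494 0.1244]
side [232 273  18  34 444] ztop 0.2 top c [0.655  0.389  0.1979] all c [0.6534 0.391  0.1645]
side [292 288  12  24 219] ztop 0.154 top c [0.5353 0.3577 0.1519] all c [0.5349 0.3587 0.1278]
tape ((-0.03418523866408307, -0.009534368664152026), 0.9925355517569884)
pen ((-0.0016421255600214124, 0.08828627238712983), 0.9948452075819174)
elec ((-0.020200968557382737, -0.04146410025318659), 1.0187384662528833)
tape_s ((-0.09360081349376159, -0.2283998673263845), 0.2491423511946643)
pen_s ((-0.14328525372281042, 0.1874423574630697), 0.9786302423477173)
elec_s ((0.4374874049279214, -0.019056427714474466), 0.9988275779618158)
```

View pics/end.png

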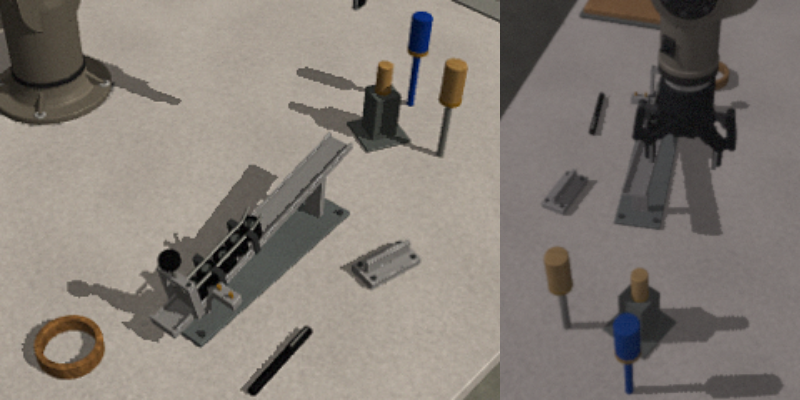

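```bash
python3 - <<'E'
from h import *
im,d,c=cam('scene'); P=cloud(c,d); K=toC(P.reshape(-1,3)).reshape(400,640,3)
m=(abs(K[...,0]+5)<20)&(abs(K[...,1])<20)&(K[...,2]>95)&(im.max(2)<80); print('knob',m.sum(),np.percentile(K[m][:,2],[5,50,95]).round(1))
m=(abs(K[...,1])<7)&(abs(K[...,2]-26)<3)&(K[...,0]>5)&(K[...,0]<200)&(im.max(2)<110); print('bushing tops x',np.percentile(K[m][:,0],[1,99]).round(1)); det(['scene'])
ticket.hand_in()
E
```

```text
knob 152 [108.2 117.5 120.5]
bushing tops x [ 19.4 154.7]
scene 140 [0.541 0.344 0.03 ]
scene 60 [0.605 0.102 0.029]
the job is handed in; nothing more can be done
```

The job is done and handed in at about 59 s of the 210 s allowed.

**What I did**
- Pressed the stop down first. It bottomed at about 120 mm above the channel floor with 12.6 N on the tool.
- Picked all five bushings off the bench and stood each one flat in the open part of the chute.
- Took the smaller tan stick from its holder and pushed the row down until the force rose, reaching 5.6 N.
- Put the stick back in the holder until its shoulder bore on the top (8.5 N), then let go and moved clear.

**What the last checks showed**
- **Bushings:** the wrist camera showed all five under the rails, with centres at chute x of about 15, 47, 78, 110 and 142.5 mm. That is a pitch of 31.5 to 32.2 mm, so there are no gaps. They sit slightly zigzag because the channel is a little wider than they are.
- **Stop:** the knob top read about 120 mm, which is fully down.
- **Stick:** its top is at 152 to 154 mm, against 151 mm expected when seated, and it stands upright.
- **Bystanders:** tape, pen and electrode show no meaningful shift in the before-and-after pictures. The side view of the tape was partly hidden by the arm, so only the scene view counts there. The side view of the electrode shifted by 0.4 pixel, against almost nothing in the scene view.

**Where readings disagreed**
- My estimate of the chute origin is about 1 mm off along x, so the first bushing reads 14.75 mm instead of 16 mm. I take it to be against the stop.
- An earlier, coarser scene-camera view suggested a gap of about 2 mm before the last bushing. The closer wrist view showed none.

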